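# Move the charged handlamp to its sloping rest

### The job

Lift the handlamp out of its charging dock by the bow handle on its top, stand it upright on the bare bench beside the dock and let go. Then take it by its body, not by the handle, and lay it gently back in the sloping lamp rest: foot on the ledge between the two cheeks, back against the slope, light panel facing up and out. Leave the other things on the bench where they are.

Things in the scene. Friction and masses are not known exactly. Their poses are not given: they have to be found in the camera images.
- lamp_centre (a point): Centre of the handlamp, half-way up: on its vertical centre line, 77 mm above its flat foot. z: from the foot to the handle; x: out of the light panel (pale framed panel on one of the two 54 mm wide faces); -x: the flat back with two magnet discs; y: across the width. At first it stands loosely in the dock, foot 16 mm above the bench.
- lamp_grip (a point): Middle of the handlamp's handle bar, on the lamp's centre line 148 mm above the foot. The bar runs along the lamp's y, 54 mm long, and is 12 mm thick in x and in z; 22 mm free height between bar and body, 36 mm between the two uprights. Axes as those of the lamp. Pinch it across x.
- lamp: The handlamp: a black box body, 44 mm deep (x), 54 mm wide (y), 120 mm high (z), plain flat sides, with a rigid bow handle on top that brings it to 154 mm; 0.2 to 0.5 kg, centre of mass about 68 mm above the foot. Origin at the centre of its foot, axes as lamp_centre.
- lamp_handle: The bow handle, fixed to the lamp; origin at the centre of the lamp body's top face, 120 mm above the foot; same axes.
- dock: Grey charging dock, fixed: a base 94 mm (x) by 104 mm (y), 16 mm high, on which four thin walls form a pocket about 52 by 64 mm, open at the top; wall tops 56 mm above the bench. Origin at the centre of its underside on the bench, z up; the lamp stands in the middle of the pocket, its panel towards the dock's x. Left or right of the rest; the bench between the two is bare beyond the hex key set.
- screwdriver_b: Bystander: black slim screwdriver, 166 mm long, lying on the bench; origin at the centre of its underside.
- marker_0: Bystander: felt marker, 132 mm long, lying on the bench; origin at the centre of its underside.
- hex_key_set: Bystander: yellow folding hex key set, 92 x 22 x 24 mm, lying on the bench; origin at the centre of its underside.
- pin_gauge: Bystander: steel pin gauge, 110 mm long, lying on the bench; origin at the centre of its underside.
- rest: Aluminium lamp rest, fixed: a slope 60 mm wide that leans back 45 degrees, at its lower end a ledge square to it with two cheeks 64 mm apart and 16 mm high for the lamp's foot, on a base 130 by 80 mm. x: level, the way the slope faces; y along the ledge; z up. Origin on the bench, 30 mm below the foot centre of a lamp lying home. Slope top 78 mm high.
- rest_centre (a point): Fixed point of the rest (axes as rest) where lamp_centre is when the lamp lies home: 54 mm behind the rest's origin (-x) and 84 mm above the bench. Home, the lamp's z points up and back at 45 degrees (to the rest's -x and up), its x (panel) up and forward at 45 degrees, its y along the rest's y; foot on the ledge, back on the slope.
- rest_grip (a point): Fixed point of the rest (axes as rest) where lamp_grip is when the lamp lies home: 105 mm behind the rest's origin (-x), 135 mm above the bench.
Mind the look-alikes: they are no part of the job. Leave any purple look-alike of the lamp alone.

How it is judged:
On the way, in this order (a step that is already met when the one before it is completed fails the run):
1. the lamp is lifted clear of the dock by its handle (height (world z) of lamp above 0.06 m and contact force between the fingers and lamp_handle above 1 N), for 0.1 s.
2. the lamp stands upright on the bench beside the dock, let go (height (world z) of lamp below 0.004 m and angle between lamp's own z axis and vertical below 0.06 rad and horizontal distance between lamp and dock below 0.25 m and contact force between the fingers and lamp below 0.1 N and linear speed of lamp below 0.02 m/s), for 0.2 s.
At the end, for the whole second after the job is handed in: The lamp lies home in the rest, released and still: leaning back 45 degrees with its panel up and out (within 5 degrees), its centre within 12 mm and the middle of its handle bar within 18 mm of their home points on the rest (distance between lamp_centre and rest_centre below 0.012 m and distance between lamp_grip and rest_grip below 0.018 m and angle between lamp's own x axis and vertical between 0.7 and 0.87 rad and linear speed of lamp below 0.02 m/s); the robot touches nothing.
It fails at once if the lamp falls or is thrown down (turns faster than 7 rad/s) (angular speed of lamp above 7 rad/s).
It fails at once if the lamp is leaned over while held by its handle (angle between lamp's own z axis and vertical above 0.4 rad and contact force between the fingers and lamp_handle above 2 N).
It fails at once if a bystander is moved by more than 30 mm (distance of any of screwdriver_b, marker_0, hex_key_set, pin_gauge from where it was at the start of the episode above 0.03 m).
It also fails if it takes over 61 s, if anything falls off the work surface, if the arm or the gripper's body presses on something with over 40 N, if the wrist force passes 120 N, or if a joint passes its speed limit or range.

### The arm

A 6-joint arm with a two-finger parallel gripper is mounted at the origin on a cart in front of the work surface, level with it; the furniture and walls round the work are solid. World frame = base frame: x ahead of the robot, y to its left, z up, the work surface at z = 0. Lengths are in m, angles in rad, forces in N, time in s.
With the tool pointing down it reaches from about 0.3 to 1 m from the base axis. Payload 5.1 kg.
Tool frame: the origin (TCP) lies at the very end of the fingers, on their centre line; the grasp point (between the pads) lies behind it (robot.grip_depth is the x of the grasp point in the tool frame, in m); x points along the fingers, y is the direction in which the jaws open and shut, and the axes are right-handed (so a half turn about x gives the same grasp; the last joint's range is limited). The gripper opens to 95 mm and grips with 3 to 60 N. Pads are 20 mm wide; open, the fingers measure 119 mm over their backs; the gripper's body (75 mm by 180 mm) begins 59 mm behind the grasp point.
Start: joints at [-1.313, 0.124, 1.65, -0, 1.367, -0.083], TCP at [0.217, -0.613, 0.215] pointing down, gripper open.
Joint ranges: [-2.61, 2.61], [-1.02, 2.33], [0.03, 2.71], [-1.35, 4.49], [0.32, 2.68], [-2.91, 2.91]. Speed limits (rad/s): [2.57, 2.57, 3.14, 3.14, 3.14, 3.14].

### API

Orientations are given as a unit quaternion [x, y, z, w].
In Python, from cell import status, imaging, order, robot gives the robot as it stands.
- The arm moves only by the tool arm_command, never from a script. Its argument "targets" is a list of rows, each a list of 3 entries, a list of its own where there are three numbers: the turn, a rotation vector about the world's x, y, z in rad, then the shift along the world's x, y, z in m, then the closure in counts, from 0 (fully open) to 255 (shut). A call has 1 to 12 rows; each row is the pose to reach, as a shift and turn from the pose measured when the call began; what a row does not reach only later rows make up. A row lasts 1/8 s, in which the tool goes at most 62.5 mm and 10.7 degrees, less where a joint would pass 70% of its speed; a pose out of reach is approached as far as the arm can. A call with a gripper value outside its range is refused whole. The fingers move at their own pace and stop on an object; "newtons" is the grip in N (left out, the last holds). Time passes only in rows, so rows that repeat a pose let the fingers close. It gives the time, the measured TCP pose, the force and the opening at its end, in the units of the state.
- status.state(): the state, without advancing time (a new reading comes with each control period).
- imaging.capture(name): name is "scene" or "top" or "wrist"; returns (picture, depth): 480x640x3 uint8, blue, green, red; 480x640 float32, m along the optical axis (not along the pixel's ray), 0 where there is no reading.
- imaging.camera_params(name): a dict with "K" (3x3 intrinsics, pixels), "R" (3x3) and "t" (3): a world point X has camera coordinates R X + t. Camera axes: x right, y down, z forward; pixel columns grow to the right and rows downward; lengths in m; the calibration is good to about 2 mm. A picture is of the moment at which its call begins: read the wrist's pose just before it. camera_params takes no time and is no camera call; for the wrist camera it gives the pose at the moment of the call.
- order.hand_in(): hands the job in, once; it reports no verdict.
The state is a dict: "clock": time; "joint_pos": joint angles; "qd": joint speeds; "joint_torque": joint torques, N m; "tcp_pos": TCP position; "orientation": TCP orientation; "ft_force": force on the tool from outside, world axes, zero at the start; "torque": the same for the moment, N m; "opening": opening from 0.0 (shut) to 1.0 (fully open).
Only numpy, scipy, OpenCV 4.12 (cv2) and the standard library are available. Lean on these libraries where they do the work, as an engineer would, in place of code of your own. Each camera call takes 0.05 s, during which the arm holds its last target.

## Working session

There is one attempt and no reset: what is moved stays moved. The work goes in short steps, Python scripts to look and compute and a tool call to move; the robot and the scene stay as the last step left them, time stands still between calls to the robot, and variables do not carry over. Pictures are saved under pics/ and viewed, and the job is handed in when it is done.

Besides the shell and the picture viewer there is one more tool, called after "Request:" in YAML: its name, and indented under it one key for each argument. arm_command: Moves the arm, as the interface text tells. Its arguments: {"type":"object","properties":{"targets":{"type":"array"},"newtons":{"type":"number"}},"required":["targets"]}

```bash
ls; mkdir -p pics; python3 - <<'E'
from cell import status, imaging, order, robot
import cv2,numpy as np
s=status.state();print(s)
print([a for a in dir(robot) if a[0]!='_'],robot.grip_depth)
for n in("scene","top","wrist"):
    p,d=imaging.capture(n);cv2.imwrite(f"pics/{n}0.png",p);np.savez(f"pics/{n}0.npz",p=p,d=d,**imaging.camera_params(n))
    c=imaging.camera_params(n);print(n,c['K'],c['R'],c['t'],-np.array(c['R']).T@c['t'])
E
```

```text
pics
{'clock': 0.0, 'joint_pos': array([-1.31257613e+00,  1.24459397e-01,  1.65167523e+00, -1.60286314e-05,
        1.36743290e+00, -8.25953119e-02]), 'qd': array([-0.0013222 ,  0.0015373 , -0.00075511,  0.00015017, -0.00056872,
        0.00056927]), 'joint_torque': array([ 7.30926308e-05, -4.17606282e+01, -3.59932494e+01,  7.74549390e-02,
        4.93465934e-02, -2.11270522e-04]), 'tcp_pos': array([ 0.21707687, -0.61201592,  0.21341587]), 'orientation': array([-0.69679754, -0.12061027,  0.69693106, -0.11922017]), 'ft_force': array([ 0.03200805, -0.78911235,  0.37318898]), 'torque': array([-0.04568654, -0.00310044,  0.03882376]), 'opening': 1.0014965933938453}
['MotionError', 'grip_depth'] -0.0188
scene [[477.12461939   0.         318.9129847 ]
 [  0.         477.12461939 234.94875466]
 [  0.           0.           1.        ]] [[ 0.88318644  0.46834561 -0.02518119]
 [ 0.26064175 -0.53472589 -0.80382467]
 [-0.3899328   0.70336378 -0.59433308]] [-0.41084119 -0.07883742  1.3401713 ] [ 0.90597443 -0.79236869  0.72279119]
top [[575.74562346   0.         316.6413813 ]
 [  0.         575.74562346 239.99944162]
 [  0.           0.           1.        ]] [[ 0.0300261  -0.99954835  0.00123454]
 [-0.97508377 -0.02956274 -0.21985831]
 [ 0.21979551  0.00539771 -0.97553103]] [-0.13870197  0.56351026  1.19353968] [ 0.29129972 -0.1284228   1.28839865]
wrist [[335.50066598   0.         320.80430077]
 [  0.         335.50066598 237.94351421]
 [  0.           0.           1.        ]] [[ 0.33406459 -0.94254743 -0.00227866]
 [-0.91563712 -0.32509853  0.23647329]
 [-0.22362808 -0.07691093 -0.97163532]] [-0.6498782  -0.02689151  0.38949415] [ 0.27958026 -0.59132706  0.38332455]
```

View pics/scene0.png

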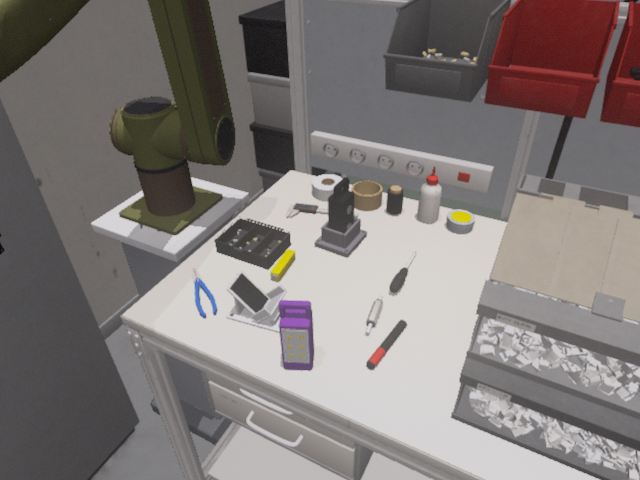

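View pics/top0.png

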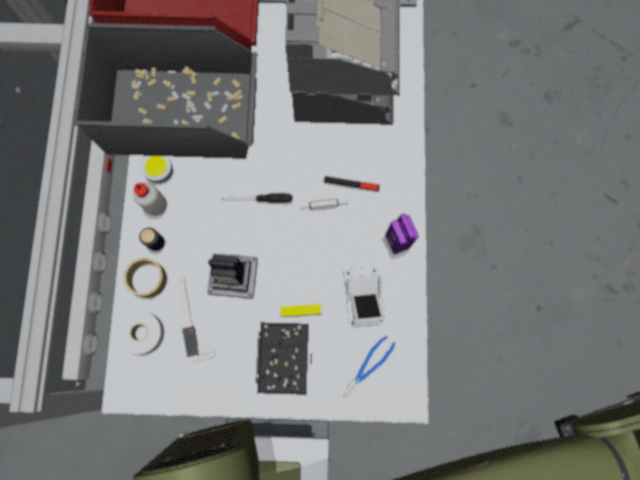

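```bash
python3 - <<'E'
import cv2,numpy as np
s=cv2.imread("pics/scene0.png");t=cv2.imread("pics/top0.png")
a=cv2.resize(s[160:340,180:400],None,fx=3.4,fy=3.3,interpolation=2)
b=cv2.resize(t[230:340,190:400],None,fx=3.8,fy=3.8,interpolation=2)
cv2.imwrite("pics/a.png",a);cv2.imwrite("pics/b.png",b)
E
```

```text
(no output)
```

View pics/a.png

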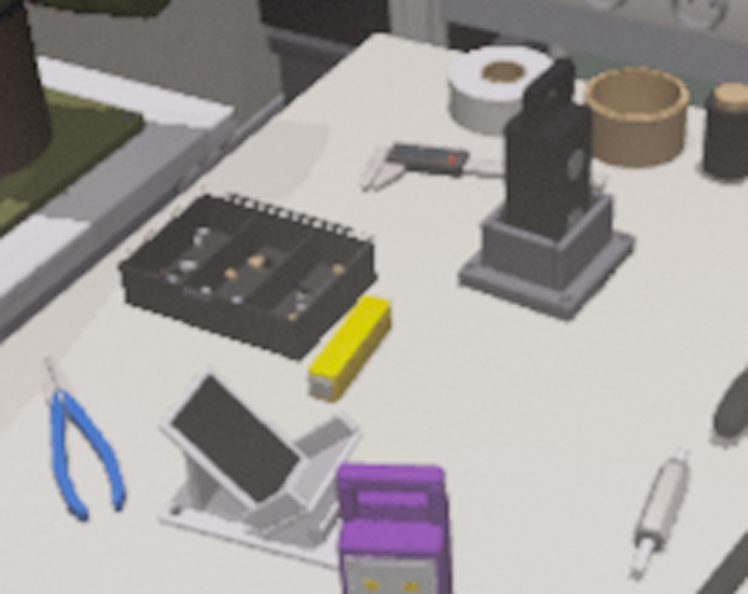

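View pics/b.png

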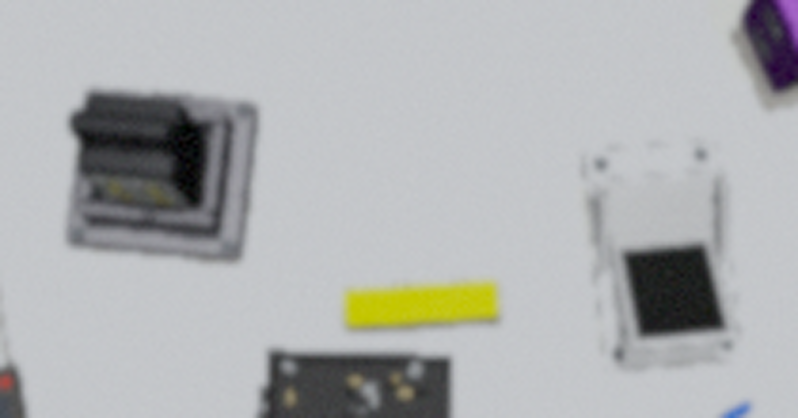

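View pics/wrist0.png

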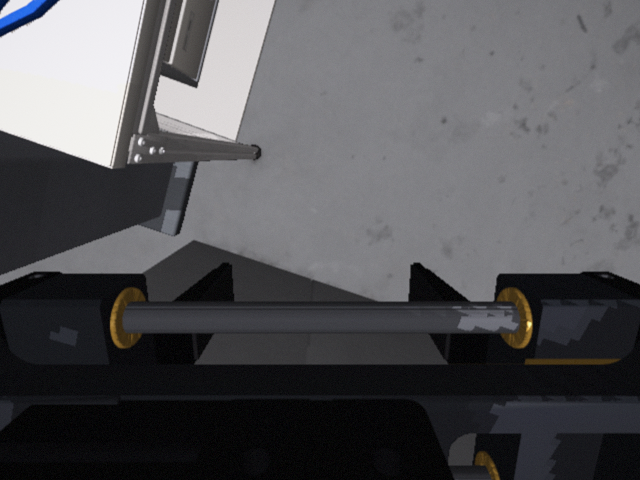

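```bash
cat > h.py <<'E'
import numpy as np,cv2
def load(n):
    f=np.load(n);return f['p'],f['d'],f['K'],f['R'],f['t']
def cloud(d,K,R,t):
    v,u=np.mgrid[:480,:640]
    c=np.stack([(u-K[0,2])/K[0,0]*d,(v-K[1,2])/K[1,1]*d,d],-1)
    X=(c-t)@R; X[d==0]=np.nan; return X
def ray(u,v,z,K,R,t):
    u=np.atleast_1d(np.asarray(u,float));v=np.atleast_1d(np.asarray(v,float))
    r=np.stack([(u-K[0,2])/K[0,0],(v-K[1,2])/K[1,1],np.ones_like(u)],-1)@R
    C=-R.T@t; s=(z-C[2])/r[:,2]; return C+s[:,None]*r
def proj(X,K,R,t):
    c=np.atleast_2d(X)@R.T+t; return c[:,:2]/c[:,2:]*[K[0,0],K[1,1]]+[K[0,2],K[1,2]]
E
python3 - <<'E'
from h import *
for n in("top","scene"):
    p,d,K,R,t=load(f"pics/{n}0.npz");X=cloud(d,K,R,t);z=X[...,2]
    print(n,"bench z",np.nanmedian(z[(abs(X[...,0]-.5)<.03)&(abs(X[...,1]+.0)<.03)]))
    m=(z>.15)&(z<.175)&(abs(X[...,0]-.42)<.12)&(abs(X[...,1]-.1)<.12)
    P=X[m];print("bar",len(P),P.mean(0),np.median(P,0),P.min(0),P.max(0))
    (c,s,a)=cv2.minAreaRect((P[:,:2]*1000).astype(np.float32));print(c,s,a)
    # yellow
    h=cv2.cvtColor(p,cv2.COLOR_BGR2HSV);ym=(h[...,0]>22)&(h[...,0]<36)&(h[...,1]>150)&(h[...,2]>100)&(z>.01)&(z<.035)&(abs(X[...,0]-.38)<.1)
    P=X[ym];print("hex",len(P),np.nanmedian(P,0),cv2.minAreaRect((P[:,:2]*1000).astype(np.float32)))
# purple
    pm=(h[...,0]>130)&(h[...,0]<160)&(h[...,1]>100)
    P=X[pm];P=P[~np.isnan(P[:,0])];print("purple",np.median(P,0),np.percentile(P,[2,98],axis=0))
# dark mat on top
p,d,K,R,t=load("pics/top0.npz")
g=p.max(2);m=np.zeros(g.shape,np.uint8);m[285:330,345:390]=(g[285:330,345:390]<90)
c=max(cv2.findContours(m,0,2)[0],key=cv2.contourArea);print(cv2.minAreaRect(c),cv2.boxPoints(cv2.minAreaRect(c)))
X=cloud(d,K,R,t)[m>0];X=X[~np.isnan(X[:,0])]
print(len(X),np.median(X,0))
A=np.c_[X[:,:2],np.ones(len(X))];co=np.linalg.lstsq(A,X[:,2],rcond=None)[0];print("plane",co,np.arctan2(co[1],co[0]),np.degrees(np.arctan(np.hypot(*co[:2]))))
E
```

```text
top bench z 0.0022440765102216004
bar 187 [0.49253043 0.06397842 0.1683836 ] [0.49243982 0.06425527 0.16900279] [0.48483173 0.03826702 0.15414187] [0.50139151 0.09172981 0.17497015]
(493.23590087890625, 64.86405944824219) (53.11397171020508, 13.735711097717285) 86.23439025878906
hex 328 [ 0.41818178 -0.09001909  0.02431793] ((418.2284851074219, -89.79178619384766), (18.601146697998047, 84.0919418334961), 5.003117561340332)
purple [ 0.5738022  -0.29912641  0.11929379] [[ 0.48838152 -0.32660027  0.03436636]
 [ 0.60348122  0.01735102  0.15714706]]
scene bench z 0.015673974741458766
bar 153 [0.49410151 0.05806853 0.16520676] [0.49493707 0.05620865 0.16707678] [0.48415787 0.03457715 0.15001956] [0.50164209 0.08789734 0.1738213 ]
(492.6028747558594, 61.589324951171875) (53.60723114013672, 14.390067100524902) 85.36503601074219
hex 250 [ 0.42273835 -0.09563336  0.02532092] ((420.5350036621094, -92.65229797363281), (21.48459815979004, 88.79328155517578), 5.473207950592041)
purple [ 0.58666315 -0.31253166  0.12188362] [[ 0.56428291 -0.33183576  0.1173863 ]
 [ 0.61305929 -0.29063911  0.15654555]]
((366.8461608886719, 306.2308044433594), (22.749469757080078, 21.1805419921875), 78.69007110595703) [[354.23077 297.1539 ]
 [375.      293.00003]
 [379.46155 315.3077 ]
 [358.69232 319.46158]]
458 [ 0.42810835 -0.23344986  0.04939264]
plane [-1.00016998 -0.13049486  0.44722127] -3.011852853736662 45.24665211415843
```

```bash
python3 - <<'E'
from h import *
from scipy.spatial.transform import Rotation as Ro
print(Ro.from_quat([-0.69679754, -0.12061027,  0.69693106, -0.11922017]).as_matrix().round(3))
# rest: depth map slices, both cams
for n in("top","scene"):
    p,d,K,R,t=load(f"pics/{n}0.npz");X=cloud(d,K,R,t);a=np.radians(7.4)
    P=X[(abs(X[...,0]-.45)<.12)&(abs(X[...,1]+.23)<.1)]
    c,s=np.cos(a),np.sin(a);q=np.c_[P[:,:2]@[c,s],P[:,:2]@[-s,c],P[:,2]]
    k=(q[:,2]>.02)&(q[:,2]<.1);k&=(P[:,0]<.54);print(n,len(P),q[k].min(0),q[k].max(0))
    H=np.histogram2d(q[k,0],q[k,1],bins=[np.arange(.32,.56,.01),np.arange(-.36,-.2,.01)],weights=q[k,2])[0]
    N=np.histogram2d(q[k,0],q[k,1],bins=[np.arange(.32,.56,.01),np.arange(-.36,-.2,.01)])[0]
    print((1000*H/np.maximum(N,1)).astype(int))
E
```

```text
[[-0.001  0.334 -0.942]
 [ 0.002 -0.942 -0.334]
 [-1.    -0.002 -0.   ]]
top 9779 [ 0.36259596 -0.32394809  0.02012836] [ 0.46384529 -0.18381117  0.08221664]
[[ 0  0  0  0  0  0  0  0  0  0  0  0  0  0  0]
 [ 0  0  0  0  0  0  0  0  0  0  0  0  0  0  0]
 [ 0  0  0  0  0  0  0  0  0  0  0  0  0  0  0]
 [ 0  0  0  0  0  0  0  0  0  0  0  0  0  0  0]
 [ 0  0  0  0 77 76 77 76 77 76 75  0  0  0  0]
 [ 0  0  0  0 68 69 69 69 68 68 57  0  0  0  0]
 [ 0  0  0  0 57 60 58 59 58 58 58  0  0  0  0]
 [ 0  0  0  0 48 48 49 48 49 49 47  0  0  0  0]
 [ 0  0  0  0 38 38 39 38 39 39 37  0  0  0  0]
 [ 0  0  0 26 28 28 29 28 29 28 26  0  0  0  0]
 [ 0  0  0 32 28 21 22 21 23 22 32  0  0  0  0]
 [ 0  0  0 42 29 24 23 23 23 23 36 29  0  0  0]
 [ 0  0  0 54 35 32 30 30 30 32 40 49  0  0  0]
 [ 0  0  0 51 42 40 40 40 41 39 47  0  0  0  0]
 [ 0  0  0 43 44 44 45 43 44 45 46  0  0  0  0]
 [ 0  0  0  0  0  0  0  0  0  0  0  0  0  0  0]
 [ 0  0  0  0  0  0  0  0  0  0  0  0  0  0  0]
 [ 0  0  0  0  0  0  0  0  0  0  0  0  0  0  0]
 [ 0  0  0  0  0  0  0  0  0  0  0  0  0  0  0]
 [ 0  0  0  0  0  0  0  0  0  
[... 751 characters left out ...]
28 28 28 28 27  0  0  0  0]
 [ 0  0  0 29  0 23 22 22 21 22 29  0  0  0  0]
 [ 0  0  0 34  0  0 26 24 24 25 35  0  0  0  0]
 [ 0  0  0 44  0 35 34 34 34 33 44  0  0  0  0]
 [ 0  0  0 47 35 32 32 35 44 44 48  0  0  0  0]
 [ 0  0  0 45 42 37 41 47 44 45 47  0  0  0  0]
 [ 0  0  0  0  0  0  0  0  0  0  0  0  0  0  0]
 [ 0  0  0  0  0  0  0  0  0  0  0  0  0  0  0]
 [ 0  0  0  0  0  0  0  0  0  0  0  0  0  0  0]
 [ 0  0  0  0  0  0  0  0  0  0  0  0  0  0  0]
 [ 0  0  0  0  0  0  0  0  0  0  0  0  0  0  0]
 [ 0  0  0  0  0  0  0  0  0  0  0  0  0  0  0]
 [ 0  0  0  0  0  0  0  0  0  0  0  0  0  0  0]
 [ 0  0  0  0  0  0  0  0  0  0  0  0  0  0  0]
 [ 0  0  0  0  0  0  0  0  0  0  0  0  0  0  0]]
```

```bash
cat > rest.py <<'E'
from h import *
def fit(f):
    p,d,K,R,t=load(f);X=cloud(d,K,R,t)
    P=X[(abs(X[...,0]-.44)<.12)&(abs(X[...,1]+.23)<.1)]
    a=np.radians(7.4);c,s=np.cos(a),np.sin(a)
    q=np.c_[P[:,:2]@[c,s],P[:,:2]@[-s,c],P[:,2]]
    def plane(q,sg):
        k=abs(q[:,0]*-sg+0-q[:,2]+ (.4435 if sg>0 else -.4145))<.004
        k&=(q[:,2]>(.033 if sg>0 else .028))&(q[:,2]<(.075 if sg>0 else .05))
        return q[k]
    S=plane(q,1);A=np.c_[S[:,:2],np.ones(len(S))];co=np.linalg.lstsq(A,S[:,2],rcond=None)[0]
    print(f,"slope",len(S),co,"yaw",7.4+np.degrees(np.arctan(co[1]/co[0])),"v",np.percentile(S[:,1],[0.3,1,3,97,99,99.7]),'u+z',np.median(S[:,0]+S[:,2]))
    for lo in(.03,.04,.05,.06,.07):
        k=S[abs(S[:,2]-lo-.005)<.005];print("   z",lo,k[:,1].min(),k[:,1].max())
    L=plane(q,-1);print("ledge",len(L),np.median(L[:,2]-L[:,0]))
    C=q[(q[:,2]-q[:,0]> -.4145+.012)&(q[:,0]>.42)&(q[:,2]<.07)&(q[:,0]<.47)]
    C=C[(abs(C[:,1]+.286)<.025)|(abs(C[:,1]+.225)<.025)]
    m=-.253
    for k in(C[C[:,1]<m],C[C[:,1]>m]):print("cheek",len(k),np.percentile(k[:,1],[5,50,95]))
if __name__=="__main__":
    fit("pics/top0.npz");fit("pics/scene0.npz")
E
python3 rest.py
```

```text
pics/top0.npz slope 454 [-0.98430988 -0.00345411  0.43671879] yaw 7.601060017525199 v [-0.31601531 -0.31541674 -0.31401089 -0.25845798 -0.25737354 -0.25663609] u+z 0.44384008630851235
   z 0.03 -0.31614340673817776 -0.2571701371577945
   z 0.04 -0.3154979882744903 -0.25770155175365334
   z 0.05 -0.3164076825196554 -0.2562945123075849
   z 0.06 -0.3157865856489512 -0.2564757114319741
   z 0.07 -0.3150910649234261 -0.25903682310969
ledge 254 -0.4142386431321523
cheek 32 [-0.30844428 -0.28638905 -0.26530296]
cheek 6 [-0.2497972  -0.24968536 -0.24946971]
pics/scene0.npz slope 645 [-0.98177172 -0.0022006   0.43563403] yaw 7.528426151674148 v [-0.31937571 -0.31840048 -0.31729464 -0.26001438 -0.25824808 -0.25763022] u+z 0.4433338087327073
   z 0.03 -0.31848740022930283 -0.25807455583550687
   z 0.04 -0.3180726383256458 -0.25821956180431427
   z 0.05 -0.3193726099630523 -0.2579413696148867
   z 0.06 -0.31949835693752593 -0.2573436631789792
   z 0.07 -0.3194181373611563 -0.25718782385494193
ledge 134 -0.4115426791430497
cheek 30 [-0.29857773 -0.27941187 -0.2644505 ]Traceback (most recent call
[... 274 characters left out ...]
                                                      ~~~~~~~~~~~~~^^^^^^^^^^^^^^^^^^
    return _quantile_unchecked(
        a, q, axis, out, overwrite_input, method, keepdims, weights)
    return _ureduce(a,
                    func=_quantile_ureduce_func,
    ...<5 lines>...
                    overwrite_input=overwrite_input,
                    method=method)
    r = func(a, **kwargs)
    result = _quantile(arr,
                       quantiles=q,
    ...<2 lines>...
                       out=out,
                       weights=wgt)
    slices_having_nans = np.isnan(arr[-1, ...])
                                  ~~~^^^^^^^^^
IndexError: index -1 is out of bounds for axis 0 with size 0
```

Request:
arm_command:
  targets:
    - [[0, 0, 0.1], [0.02, 0.05, 0.015], 0]
    - [[0, 0, 0.2], [0.05, 0.11, 0.03], 0]
    - [[0, 0, 0.3], [0.08, 0.17, 0.03], 0]
    - [[0, 0, 0.4], [0.1, 0.23, 0.03], 0]
    - [[0, 0, 0.5], [0.125, 0.29, 0.03], 0]
    - [[0, 0, 0.6], [0.15, 0.35, 0.03], 0]
    - [[0, 0, 0.7], [0.17, 0.41, 0.03], 0]
    - [[0, 0, 0.8], [0.195, 0.47, 0.03], 0]
    - [[0, 0, 0.9], [0.22, 0.53, 0.03], 0]
    - [[0, 0, 1.0], [0.245, 0.59, 0.03], 0]
    - [[0, 0, 1.1], [0.265, 0.64, 0.03], 0]
    - [[0, 0, 1.16], [0.276, 0.675, 0.03], 0]
  newtons: 40

```text
clock: 1.65
tcp_pos: [0.4934, 0.0652, 0.2435]
orientation: [-0.516, -0.483, 0.517, -0.483]
ft_force: [0.1, -0.0, 0.4]
opening: 1.0
```

```bash
cat > look.py <<'E'
import sys
from h import *
from cell import status, imaging
from scipy.spatial.transform import Rotation as Ro
def st():
    s=status.state();R=Ro.from_quat(s['orientation']).as_matrix()
    print("clk",round(s['clock'],2),"q",s['joint_pos'].round(3),"tcp",s['tcp_pos'].round(4),"F",s['ft_force'].round(1),"op",round(s['opening'],3))
    print("tool x",R[:,0].round(3),"tool y",R[:,1].round(3),"yawY",np.degrees(np.arctan2(R[1,1],R[0,1])).round(2));return s,R
def snap(n,name):
    c=imaging.camera_params(n);p,d=imaging.capture(n);cv2.imwrite(f"pics/{name}.png",p);np.savez(f"pics/{name}.npz",p=p,d=d,**c)
if __name__=="__main__":
    st()
    for a in sys.argv[1:]: n,m=a.split(':');snap(n,m)
E
python3 look.py wrist:w1
```

```text
clk 1.65 q [ 0.023 -0.237  1.947  0.     1.433  0.09 ] tcp [0.4934 0.0652 0.2435] F [ 0.1 -0.   0.4] op 1.0
tool x [-0.002  0.    -1.   ] tool y [ 0.998 -0.067 -0.002] yawY -3.82
```

View pics/w1.png

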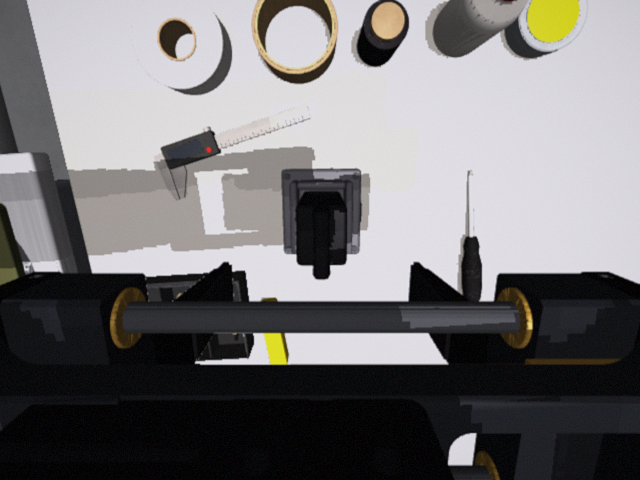

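```bash
python3 - <<'E'
from h import *
p,d,K,R,t=load("pics/w1.npz");X=cloud(d,K,R,t);z=X[...,2]
m=(z>.155)&(z<.18)&(abs(X[...,0]-.49)<.06)&(abs(X[...,1]-.06)<.06)
P=X[m];print(len(P),np.median(P,0),cv2.minAreaRect((P[:,:2]*1000).astype(np.float32)))
E
```

```text
1151 [0.49331444 0.06718526 0.16903046] ((493.30859375, 65.34154510498047), (52.81499099731445, 13.532546997070312), 85.87024688720703)
```

Request:
arm_command:
  targets:
    - [[0, 0, 0], [0, 0, -0.04], 60]
    - [[0, 0, 0], [0, 0, -0.075], 100]
    - [[0, 0, 0], [0, 0, -0.097], 130]
    - [[0, 0, 0], [0, 0, -0.097], 130]
    - [[0, 0, 0], [0, 0, -0.097], 255]
    - [[0, 0, 0], [0, 0, -0.097], 255]
    - [[0, 0, 0], [0, 0, -0.097], 255]
    - [[0, 0, 0], [0, 0, -0.097], 255]
    - [[0, 0, 0], [0, 0, -0.097], 255]
    - [[0, 0, 0], [0, 0, -0.097], 255]
  newtons: 45

```text
clock: 2.95
tcp_pos: [0.4943, 0.0698, 0.1466]
orientation: [0.516, 0.486, -0.514, 0.483]
ft_force: [-0.5, -0.7, 1.3]
opening: 0.123
```

```bash
python3 look.py
```

```text
clk 2.95 q [ 0.03  -0.162  2.049  0.005  1.256  0.09 ] tcp [0.4943 0.0698 0.1466] F [-0.5 -0.7  1.3] op 0.123
tool x [-0.001  0.005 -1.   ] tool y [ 0.998 -0.062 -0.001] yawY -3.54
```

Request:
arm_command:
  targets:
    - [[0, 0, 0], [0, 0, 0.01], 255]
    - [[0, 0, 0], [0, 0, 0.03], 255]
    - [[0, 0, 0], [0, 0, 0.06], 255]
    - [[0, 0, 0], [0, 0, 0.085], 255]
    - [[0, 0, 0], [0, 0, 0.1], 255]
    - [[0, 0, 0], [0, 0, 0.105], 255]
    - [[0, 0, -0.1], [0, -0.02, 0.105], 255]
    - [[0, 0, -0.25], [0.01, -0.05, 0.105], 255]
    - [[0, 0, -0.4], [0.02, -0.08, 0.105], 255]
    - [[0, 0, -0.55], [0.03, -0.11, 0.105], 255]
    - [[0, 0, -0.7], [0.036, -0.13, 0.105], 255]
    - [[0, 0, -0.85], [0.036, -0.14, 0.105], 255]

```text
clock: 4.45
tcp_pos: [0.5299, -0.0712, 0.2501]
orientation: [0.67, 0.228, -0.669, 0.225]
ft_force: [-1.1, 0.7, -3.9]
opening: 0.12
```

```bash
python3 look.py scene:s1
```

```text
clk 4.45 q [-0.236 -0.153  1.865  0.004  1.431  0.681] tcp [ 0.5299 -0.0712  0.2501] F [-1.1  0.7 -3.9] op 0.12
tool x [ 0.     0.004 -1.   ] tool y [ 0.607 -0.794 -0.003] yawY -52.59
```

View pics/s1.png

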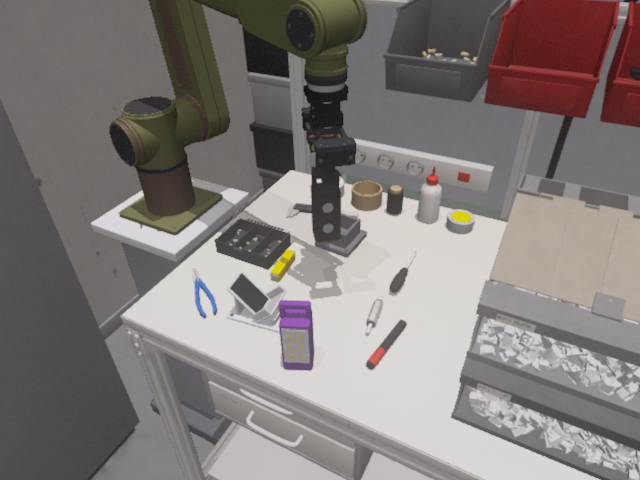

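Request:
arm_command:
  targets:
    - [[0, 0, -0.17], [0, 0, 0], 255]
    - [[0, 0, -0.34], [0, 0, 0], 255]
    - [[0, 0, -0.51], [0, 0, 0], 255]
    - [[0, 0, -0.68], [0, 0, 0], 255]
    - [[0, 0, -0.85], [0, 0, 0], 255]
    - [[0, 0, -1.02], [0, 0, 0], 255]
    - [[0, 0, -1.19], [0, 0, 0], 255]
    - [[0, 0, -1.36], [0, 0, 0], 255]
    - [[0, 0, -1.53], [0, 0, 0], 255]
    - [[0, 0, -1.7], [0, 0, 0], 255]
    - [[0, 0, -1.86], [0, 0, 0], 255]
    - [[0, 0, -2.0], [0, 0, 0], 255]

```text
clock: 6.0
tcp_pos: [0.5292, -0.0715, 0.2491]
orientation: [0.552, -0.443, -0.551, -0.443]
ft_force: [0.2, 0.8, -2.6]
opening: 0.125
```

```bash
python3 look.py scene:s2
```

```text
clk 6.0 q [-2.340e-01 -1.550e-01  1.868e+00 -1.000e-03  1.427e+00  2.689e+00] tcp [ 0.5292 -0.0715  0.2491] F [ 0.2  0.8 -2.6] op 0.125
tool x [ 0.001 -0.001 -1.   ] tool y [-0.976 -0.216 -0.001] yawY -167.51
```

View pics/s2.png

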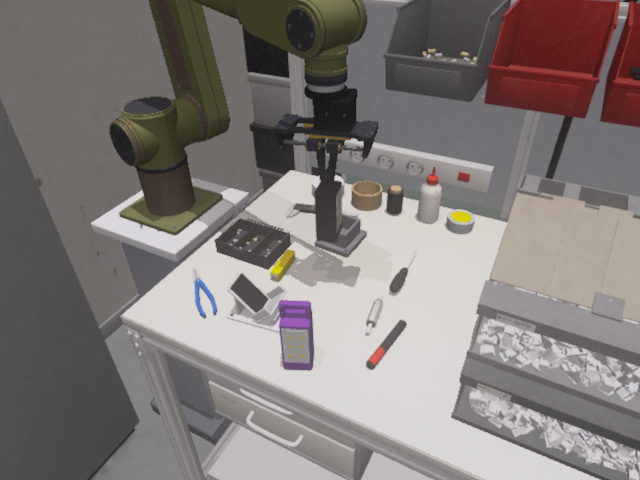

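Request:
arm_command:
  targets:
    - [[0, 0, 0], [0, 0, -0.02], 255]
    - [[0, 0, 0], [0, 0, -0.05], 255]
    - [[0, 0, 0], [0, 0, -0.08], 255]
    - [[0, 0, 0], [0, 0, -0.1], 255]
    - [[0, 0, 0], [0, 0, -0.11], 255]
    - [[0, 0, 0], [0, 0, -0.114], 255]
    - [[0, 0, 0], [0, 0, -0.116], 255]
    - [[0, 0, 0], [0, 0, -0.116], 255]

```text
clock: 7.05
tcp_pos: [0.5298, -0.0716, 0.134]
orientation: [0.552, -0.443, -0.55, -0.444]
ft_force: [-0.2, -0.0, -2.6]
opening: 0.122
```

```bash
python3 look.py scene:s3; python3 - <<'E'
from h import *
s=cv2.imread("pics/s3.png");cv2.imwrite("pics/s3c.png",cv2.resize(s[150:290,260:420],None,fx=4,fy=4,interpolation=2))
E
```

```text
clk 7.05 q [-2.340e-01 -6.900e-02  1.986e+00 -1.000e-03  1.221e+00  2.692e+00] tcp [ 0.5298 -0.0716  0.134 ] F [-0.2 -0.  -2.6] op 0.122
tool x [ 0.002 -0.001 -1.   ] tool y [-0.977 -0.214 -0.002] yawY -167.67
```

View pics/s3c.png

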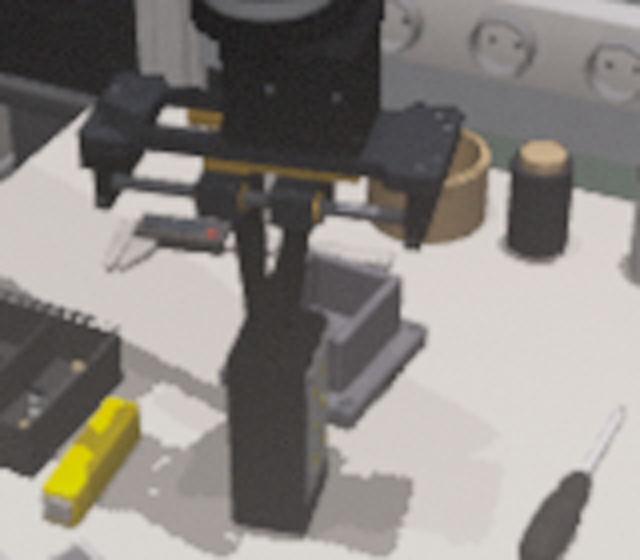

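Request:
arm_command:
  targets:
    - [[0, 0, 0], [0, 0, -0.001], 255]
    - [[0, 0, 0], [0, 0, -0.002], 255]
    - [[0, 0, 0], [0, 0, -0.003], 255]
    - [[0, 0, 0], [0, 0, -0.003], 255]

```text
clock: 7.6
tcp_pos: [0.5297, -0.0716, 0.1308]
orientation: [0.552, -0.443, -0.55, -0.444]
ft_force: [-0.3, -0.7, -2.8]
opening: 0.123
```

Request:
arm_command:
  targets:
    - [[0, 0, 0], [0, 0, -0.001], 255]
    - [[0, 0, 0], [0, 0, -0.0015], 255]
    - [[0, 0, 0], [0, 0, -0.0015], 255]

```text
clock: 7.98
tcp_pos: [0.5304, -0.0716, 0.1305]
orientation: [0.552, -0.443, -0.549, -0.444]
ft_force: [-0.5, 1.5, 4.5]
opening: 0.125
```

Request:
arm_command:
  targets:
    - [[0, 0, 0], [0, 0, 0], 205]
    - [[0, 0, 0], [0, 0, 0], 180]
    - [[0, 0, 0], [0, 0, 0], 160]
    - [[0, 0, 0], [0, 0, 0], 130]
    - [[0, 0, 0], [0, 0, 0], 130]
    - [[0, 0, 0], [0, 0, 0.01], 130]
    - [[0, 0, 0], [0, 0, 0.04], 100]
    - [[0, 0, 0], [0, 0, 0.08], 60]
    - [[0, 0, 0], [0, 0, 0.12], 0]
    - [[0, 0, 0], [0, 0, 0.12], 0]

```text
clock: 9.22
tcp_pos: [0.5327, -0.0722, 0.256]
orientation: [0.555, -0.442, -0.546, -0.445]
ft_force: [-0.2, 0.1, 0.3]
opening: 0.853
```

```bash
python3 look.py wrist:w4 top:t4 scene:s4; python3 - <<'E'
from h import *
for f in("w4","t4","s4"):
    p,d,K,R,t=load(f"pics/{f}.npz");X=cloud(d,K,R,t);z=X[...,2]
    m=(z>.138)&(z<.165)&(abs(X[...,0]-.53)<.06)&(abs(X[...,1]+.07)<.06)
    P=X[m]
    if len(P)>5:print(f,len(P),np.median(P,0),cv2.minAreaRect((P[:,:2]*1000).astype(np.float32)))
    m=(z>.11)&(z<.128)&(abs(X[...,0]-.53)<.06)&(abs(X[...,1]+.07)<.06);P=X[m]
    if len(P)>5:print(f,'top',len(P),np.median(P,0),cv2.minAreaRect((P[:,:2]*1000).astype(np.float32)))
s=cv2.imread("pics/s4.png");cv2.imwrite("pics/s4c.png",cv2.resize(s[150:290,260:420],None,fx=4,fy=4,interpolation=2))
E
```

```text
clk 9.22 q [-2.340e-01 -1.580e-01  1.860e+00 -1.000e-03  1.427e+00  2.692e+00] tcp [ 0.5327 -0.0722  0.256 ] F [-0.2  0.1  0.3] op 0.853
tool x [ 0.013 -0.004 -1.   ] tool y [-0.977 -0.214 -0.012] yawY -167.66
w4 917 [ 0.53016433 -0.07014874  0.15308821] ((529.9266967773438, -68.3211669921875), (13.349919319152832, 53.18380355834961), 12.79966926574707)
w4 top 1817 [ 0.5332113  -0.07023839  0.11924112] ((529.87939453125, -68.12712097167969), (44.51923751831055, 53.652374267578125), 12.588224411010742)
t4 28 [ 0.53026708 -0.05679595  0.15373733] ((530.3720703125, -57.21343231201172), (7.332881450653076, 20.4393253326416), 11.325197219848633)
t4 top 45 [ 0.54428459 -0.05457313  0.11963253] ((544.4561767578125, -55.597171783447266), (9.382380485534668, 24.03360366821289), 10.59682559967041)
s4 146 [ 0.53089097 -0.07711234  0.15363013] ((529.115478515625, -69.37275695800781), (12.813268661499023, 55.85605239868164), 12.485799789428711)
s4 top 319 [ 0.53663263 -0.07933626  0.12061135] ((529.37109375, -69.57213592529297), (45.04280090332031, 55.4244499206543), 12.355521202087402)
```

View pics/s4c.png

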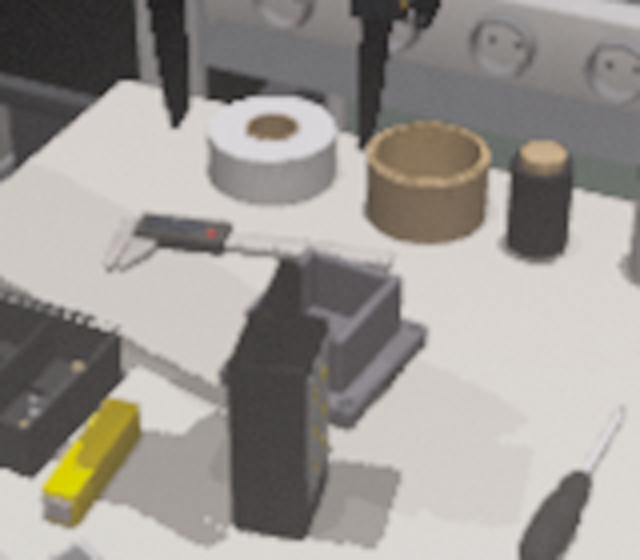

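View pics/w4.png

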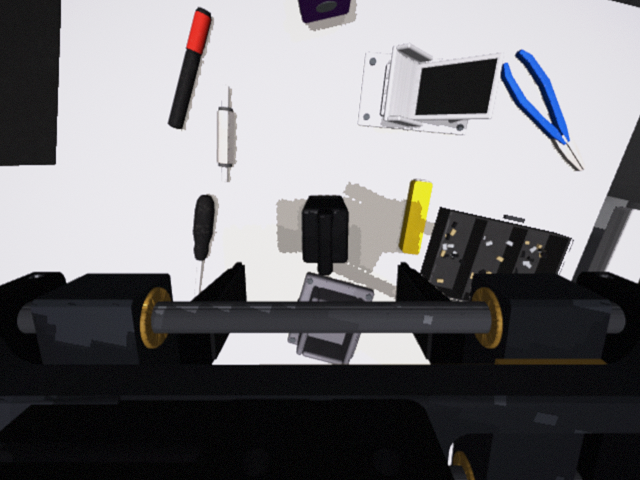

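```bash
python3 - <<'E'
from h import *
from scipy.spatial.transform import Rotation as Ro
p,d,K,R,t=load("pics/top0.npz");X=cloud(d,K,R,t).reshape(-1,3);X=X[~np.isnan(X[:,0])]
xs=np.arange(.55,1.15,.05);ys=np.arange(-.4,.4,.05)
H=np.zeros((len(xs),len(ys)))
for P in X:
    i=int((P[0]-.55)//.05);j=int((P[1]+.4)//.05)
    if 0<=i<len(xs) and 0<=j<len(ys): H[i,j]=max(H[i,j],P[2])
print("cols y",ys.round(2))
for i,x in enumerate(xs):print(round(x,2),(H[i]*1000).astype(int))
from look import st
s,R0=st()
phi=np.radians(12.5);xl=np.array([np.cos(phi),np.sin(phi),0]);z=np.array([0,0,1.])
tx=-(xl+z)/2**.5;ty=np.array([np.sin(phi),-np.cos(phi),0]);T=np.c_[tx,ty,np.cross(tx,ty)]
rv=Ro.from_matrix(T@R0.T).as_rotvec();print("turn",rv,np.degrees(np.linalg.norm(rv)))
G=np.array([.530,-.0685,.070])+.003*xl;tcp=G+.0188*tx
print("grasp tcp",tcp,"delta",tcp-s['tcp_pos'],"pre delta",tcp-.11*tx-s['tcp_pos'],"tx",tx)
import rest
try: rest.fit("pics/w4.npz")
except Exception as e: print(e)
E
```

```text
cols y [-0.4  -0.35 -0.3  -0.25 -0.2  -0.15 -0.1  -0.05 -0.    0.05  0.1   0.15
  0.2   0.25  0.3   0.35]
0.55 [  8 158 156   7   8   7   6   8   8   8   9   8 548 544 135 451]
0.6 [  5 154 160   8   7   7   8 513 554 555 555 555 555 544 136 466]
0.65 [  8   7   8   9  23  25  28 493 448 456 454 456 552 545 136 477]
0.7 [  7   8  23  24  23  23   8 493 454 457 454 460 554 546 545 522]
0.75 [  6   6   7   7   7   7   6 511 555 554 555 555 554 545 546 504]
0.8 [  6   7   8   8   6   7  11 494 432   0   0   0 549 542 517 514]
0.85 [  7   8 265 291 321 350 347 491 432 433 431 432 484   0 477   0]
0.9 [  6   6 264 290 321 351 346   8   8   0   0   0   0   0 395 401]
0.95 [  6   8 263 290 323 349 347   6   8   0   0   0   6   2   6 337]
1.0 [  5   7 263 286 291 159 285   9   8   0   0   0   0   0   0 183]
1.05 [  7   7 169   0   0 157 196   6   8   3   0   0   0   0   0   0]
1.1 [5 7 0 0 0 0 0 7 6 0 0 0 0 0 0 0]
clk 9.38 q [-2.340e-01 -1.550e-01  1.867e+00 -1.000e-03  1.427e+00  2.692e+00] tcp [ 0.5298 -0.0715  0.2496] F [ 0.2 -0.8  0.8] op 0.968
tool x [ 0.002 -0.001 -1.   ] tool y [-0.977 -0.214 -0.002] yawY -167.67
turn [0.4668951  0.73474985 1.48532837] 98.64278005420668
grasp tcp [ 0.51995039 -0.07072794  0.05670639] delta [-0.00989239  0.00077999 -0.19293745] pre delta [ 0.06604562  0.01761504 -0.11515571] tx [-0.69034553 -0.15304592 -0.70710678]
pics/w4.npz slope 3516 [-0.99226379  0.00183888  0.44051176] yaw 7.293818525655615 v [-0.31774645 -0.31720737 -0.31592626 -0.26003069 -0.25884568 -0.25842434] u+z 0.44298360174755425
   z 0.03 -0.31811597257075536 -0.2582632578603596
   z 0.04 -0.3180882846242321 -0.2588717372508422
   z 0.05 -0.3177720185101658 -0.2586001000449098
   z 0.06 -0.3181804686375789 -0.2584124238067954
   z 0.07 -0.317679336165461 -0.2581642847004447
ledge 1046 -0.4152266860809999
cheek 147 [-0.30786555 -0.28616296 -0.26378055]
index -1 is out of bounds for axis 0 with size 0
```

```bash
python3 - <<'E'
import numpy as np
from scipy.optimize import least_squares
D=[([-1.31257613,.124459397,1.65167523,1.36743290],[.21707687,-.61201592,.21341587]),
([.023,-.237,1.947,1.433],[.4934,.0652,.2435]),([.030,-.162,2.049,1.256],[.4943,.0698,.1466]),
([-.236,-.153,1.865,1.431],[.5299,-.0712,.2501]),([-.234,-.069,1.986,1.221],[.5298,-.0716,.134])]
for q,p in D:
    r=np.hypot(p[0],p[1]);print("bearing-j1",np.arctan2(p[1],p[0])-q[0], r*np.sin(np.arctan2(p[1],p[0])-q[0]))
def f(x):
    a0,L1,L2,e,h=x;o=[]
    for q,p in D:
        u=p[0]*np.cos(q[0])+p[1]*np.sin(q[0]);b=q[1]+q[2]
        o+=[a0+L1*np.sin(q[1])+L2*np.sin(b)+e*np.cos(b)-u, h+L1*np.cos(q[1])+L2*np.cos(b)-e*np.sin(b)-p[2]]
    return o
s=least_squares(f,[0,.5,.5,0,0],x_scale=.1);print(s.x,s.fun.round(4))
E
```

```text
bearing-j1 0.08262804014436398 0.05359541920735146
bearing-j1 0.10838309136998656 0.05383555586672421
bearing-j1 0.11028227938510643 0.054941816605585725
bearing-j1 0.10243498376551222 0.054672363531297626
bearing-j1 0.09966853830814626 0.05319625045382087
[-0.00125872  0.45160375  0.61332338  0.03873438 -0.07176647] [ 0.0002 -0.     -0.      0.0003  0.0006 -0.0002 -0.0002 -0.0002 -0.0006
  0.0002]
```

```bash
python3 - <<'E'
from h import *
p,d,K,R,t=load("pics/s4.npz")
for z in(.3,.4,.45,.5,.55,.6,.65,.7):print(z,proj([.53,-.0715,z],K,R,t).round(0))
# shoulder: base axis
for z in(.0,.1,.2,.3,.4):print('b',z,proj([0,0,z],K,R,t).round(0))
X=cloud(d,K,R,t)
# bins points: z range, y min by x
p0,d0,K0,R0,t0=load("pics/scene0.npz");Y=cloud(d0,K0,R0,t0)
m=(Y[...,2]>.3)&(Y[...,0]>.5)&(Y[...,0]<1.1)
v,u=np.nonzero(m);print(len(v),u.min(),v.min(),u.max(),v.max())
P=Y[m]
for lo in np.arange(-.2,.5,.05):
    k=(P[:,1]>=lo)&(P[:,1]<lo+.05)
    if k.sum()>20:print(round(lo,2),k.sum(),np.percentile(P[k],[1,99],axis=0).round(3).tolist())
E
```

```text
0.3 [[327. 159.]]
0.4 [[327. 109.]]
0.45 [[326.  80.]]
0.5 [[326.  50.]]
0.55 [[325.  18.]]
0.6 [[325. -18.]]
0.65 [[324. -56.]]
0.7 [[323. -98.]]
b 0.0 [[173. 207.]]
b 0.1 [[165. 176.]]
b 0.2 [[156. 141.]]
b 0.3 [[147. 104.]]
b 0.4 [[137.  62.]]
36404 377 0 639 273
-0.2 3575 [[0.873, -0.185, 0.3], [1.042, -0.15, 0.323]]
-0.15 3991 [[0.872, -0.15, 0.32], [1.035, -0.102, 0.348]]
-0.1 1866 [[0.871, -0.099, 0.315], [1.031, -0.054, 0.346]]
-0.05 9307 [[0.616, -0.025, 0.428], [0.994, -0.003, 0.5]]
-0.0 1581 [[0.614, 0.001, 0.433], [0.955, 0.05, 0.553]]
0.05 1443 [[0.614, 0.05, 0.433], [0.953, 0.099, 0.553]]
0.1 1404 [[0.614, 0.101, 0.438], [0.993, 0.149, 0.553]]
0.15 1246 [[0.614, 0.151, 0.429], [0.993, 0.2, 0.553]]
0.2 10985 [[0.542, 0.203, 0.429], [0.987, 0.224, 0.548]]
0.3 46 [[0.825, 0.3, 0.3], [0.965, 0.331, 0.538]]
0.35 960 [[0.707, 0.365, 0.301], [0.971, 0.376, 0.525]]
```

View pics/s4.png

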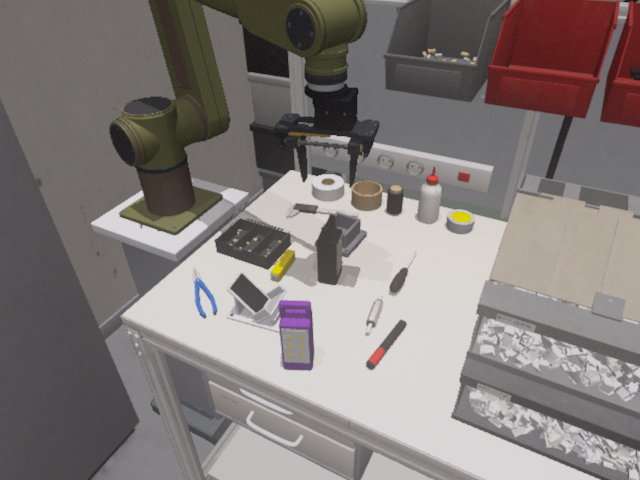

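Request:
arm_command:
  targets:
    - [[0, 0, 0.18], [0, 0.003, 0], 60]
    - [[0, 0, 0.36], [0, 0.003, 0], 60]
    - [[0, 0, 0.54], [0, 0.003, 0], 60]
    - [[0, 0, 0.72], [0, 0.003, 0], 60]
    - [[0, 0, 0.9], [0, 0.003, 0], 60]
    - [[0, 0, 1.08], [0, 0.003, 0], 60]
    - [[0, 0, 1.26], [0, 0.003, 0], 60]
    - [[0, 0, 1.44], [0, 0.003, 0], 60]
    - [[0, 0, 1.62], [0, 0.003, 0], 60]
    - [[0, 0, 1.8], [0, 0.003, 0], 60]
    - [[0, 0, 1.98], [0, 0.003, 0], 60]
    - [[0, 0, 2.14], [0, 0.003, 0], 60]

```text
clock: 10.88
tcp_pos: [0.5288, -0.0683, 0.2473]
orientation: [-0.652, -0.274, 0.654, -0.27]
ft_force: [0.1, -0.0, 0.3]
opening: 0.766
```

Request:
arm_command:
  targets:
    - [[0, 0, 0.18], [0, 0, 0], 60]
    - [[0, 0, 0.36], [0, 0, 0], 60]
    - [[0, 0, 0.54], [0, 0, 0], 60]
    - [[0, 0, 0.72], [0, 0, 0], 60]
    - [[0, 0, 0.9], [0, 0, 0], 60]
    - [[0, 0, 1.0], [0, 0, 0], 60]
    - [[0, 0, 1.0], [0, 0, 0], 60]
    - [[0, 0, 1.0], [0, 0, 0], 60]

```text
clock: 11.88
tcp_pos: [0.5284, -0.0682, 0.2461]
orientation: [0.441, 0.553, -0.445, 0.55]
ft_force: [-0.0, -0.1, -0.0]
opening: 0.765
```

```bash
python3 look.py wrist:w5; python3 - <<'E'
from h import *
for f in("w5",):
    p,d,K,R,t=load(f"pics/{f}.npz");X=cloud(d,K,R,t);z=X[...,2]
    m=(z>.14)&(z<.165)&(abs(X[...,0]-.53)<.06)&(abs(X[...,1]+.07)<.06)
    P=X[m];print(f,len(P),np.median(P,0),cv2.minAreaRect((P[:,:2]*1000).astype(np.float32)))
E
```

```text
clk 11.88 q [-0.228 -0.151  1.87  -0.003  1.43  -0.445] tcp [ 0.5284 -0.0682  0.2461] F [-0.  -0.1 -0. ] op 0.765
tool x [-0.007 -0.001 -1.   ] tool y [ 0.976  0.216 -0.007] yawY 12.47
w5 1011 [ 0.52866016 -0.06496338  0.15299738] ((528.9244384765625, -66.87757110595703), (13.604019165039062, 54.087806701660156), 12.950549125671387)
```

Request:
arm_command:
  targets:
    - [[0, 0, 0], [0.001, 0, -0.04], 100]
    - [[0, 0, 0], [0.001, 0, -0.08], 130]
    - [[0, 0, 0], [0.001, 0, -0.105], 130]
    - [[0, 0, 0], [0.001, 0, -0.114], 130]
    - [[0, 0, 0], [0.001, 0, -0.114], 200]
    - [[0, 0, 0], [0.001, 0, -0.114], 255]
    - [[0, 0, 0], [0.001, 0, -0.114], 255]
    - [[0, 0, 0], [0.001, 0, -0.114], 255]
    - [[0, 0, 0], [0.001, 0, -0.114], 255]

```text
clock: 13.05
tcp_pos: [0.5299, -0.0683, 0.1333]
orientation: [0.441, 0.553, -0.444, 0.55]
ft_force: [-0.1, 0.1, 3.0]
opening: 0.123
```

Request:
arm_command:
  targets:
    - [[0, 0, 0], [0, 0, 0.008], 255]
    - [[0, 0, 0], [0, 0, 0.02], 255]
    - [[0, 0, -0.1], [0, 0, 0.022], 255]
    - [[0, 0, -0.25], [0, 0, 0.022], 255]
    - [[0, 0, -0.4], [0, 0, 0.022], 255]
    - [[0, 0, -0.55], [0, 0, 0.022], 255]
    - [[0, 0, -0.7], [0, 0, 0.022], 255]
    - [[0, 0, -0.85], [0, 0, 0.022], 255]
    - [[0, 0, -0.96], [0, 0, 0.022], 255]
    - [[0, 0, -1.0], [0, 0, 0.022], 255]
    - [[0, 0, -1.0], [0, 0, 0.015], 255]
    - [[0, 0, -1.0], [0, 0, 0.006], 255]

```text
clock: 14.55
tcp_pos: [0.53, -0.0683, 0.139]
orientation: [-0.652, -0.274, 0.654, -0.27]
ft_force: [-1.3, -0.6, -3.6]
opening: 0.122
```

```bash
python3 look.py
```

```text
clk 14.55 q [-0.23  -0.069  1.978  0.003  1.237  0.551] tcp [ 0.53   -0.0683  0.139 ] F [-1.3 -0.6 -3.6] op 0.122
tool x [-0.004  0.004 -1.   ] tool y [ 0.71  -0.704 -0.005] yawY -44.78
```

Foot about 5.5 mm up; lower until contact and release.

Request:
arm_command:
  targets:
    - [[0, 0, 0], [0, 0, -0.003], 255]
    - [[0, 0, 0], [0, 0, -0.005], 255]
    - [[0, 0, 0], [0, 0, -0.006], 255]
    - [[0, 0, 0], [0, 0, -0.0065], 255]
    - [[0, 0, 0], [0, 0, -0.0065], 255]

```text
clock: 15.18
tcp_pos: [0.5303, -0.0684, 0.1334]
orientation: [-0.652, -0.273, 0.653, -0.27]
ft_force: [-0.9, 0.8, 2.5]
opening: 0.12
```

Request:
arm_command:
  targets:
    - [[0, 0, 0], [0, 0, 0], 205]
    - [[0, 0, 0], [0, 0, 0], 180]
    - [[0, 0, 0], [0, 0, 0], 160]
    - [[0, 0, 0], [0, 0, 0], 130]
    - [[0, 0, 0], [0, 0, 0], 130]
    - [[0, 0, 0], [0, 0, 0.01], 130]
    - [[0, 0, 0], [0, 0, 0.04], 100]
    - [[0, 0, 0], [0, 0, 0.08], 60]
    - [[0, 0, 0], [0, 0, 0.11], 0]
    - [[0, 0, 0], [0, 0, 0.12], 0]
    - [[0, 0, 0], [0, 0, 0.12], 0]

```text
clock: 16.55
tcp_pos: [0.5305, -0.0685, 0.2539]
orientation: [-0.652, -0.273, 0.653, -0.271]
ft_force: [-0.1, -0.5, 0.3]
opening: 0.959
```

```bash
cat > lamp.py <<'E'
import sys
from h import *
for f in sys.argv[1:]:
    p,d,K,R,t=load(f"pics/{f}.npz");X=cloud(d,K,R,t);z=X[...,2]
    for lo,hi in((.14,.165),(.11,.128)):
        m=(z>lo)&(z<hi)&(abs(X[...,0]-.53)<.06)&(abs(X[...,1]+.07)<.06)
        P=X[m]
        if len(P)>5:print(f,len(P),np.median(P,0).round(4),cv2.minAreaRect((P[:,:2]*1000).astype(np.float32)))
E
python3 look.py wrist:w6 scene:s6; python3 lamp.py w6 s6
python3 - <<'E'
from look import *
s,R0=st()
phi=np.radians(-45);xl=np.array([np.cos(phi),np.sin(phi),0]);z=np.array([0,0,1.])
tx=-(xl+z)/2**.5;ty=np.array([np.sin(phi),-np.cos(phi),0])
C=np.array([.530,-.0685,.070])
for sg in(1,-1):
    T=np.c_[tx,sg*ty,np.cross(tx,sg*ty)];rv=Ro.from_matrix(T@R0.T).as_rotvec();print(sg,"turn",rv,np.degrees(np.linalg.norm(rv)))
tcp=C+.003*xl+.0188*tx
print("tcp",tcp,"pre",tcp-.11*tx,"predelta",tcp-.11*tx-s['tcp_pos'])
# wrist IK angles
def ik(tcp,T):
    W=tcp-.30*T[:,0];r=np.hypot(W[0],W[1]);j1=np.arctan2(W[1],W[0])-np.arcsin(.054/r);rr=np.sqrt(r*r-.054**2)
    z=W[2]-.23;D=np.hypot(rr,z);L1,L2=.4516,.6145
    a=np.arccos((L1*L1+D*D-L2*L2)/(2*L1*D));el=np.arctan2(z,rr)+a;j2=np.pi/2-el
    e=np.array([L1*np.cos(el),L1*np.sin(el)]);f=np.array([rr,z])-e;b=np.arctan2(f[0],f[1])
    A=Ro.from_euler('z',j1)*Ro.from_euler('y',b)
    M=A.as_matrix().T@T
    d=M[:,0];j4=np.arctan2(d[1],d[0]);j5=np.arctan2(np.hypot(d[0],d[1]),d[2])
    B=(Ro.from_euler('z',j4)*Ro.from_euler('y',j5)).as_matrix().T@M
    v=-B[:,1];j6=np.arctan2(v[1],v[0]);return np.round([j1,j2,b-j2,j4,j5,j6],2)
print("check",ik(s['tcp_pos'],R0),s['joint_pos'].round(2))
for sg in(1,-1):
    T=np.c_[tx,sg*ty,np.cross(tx,sg*ty)];print(ik(tcp,T),ik(tcp-.11*tx,T))
    a=np.radians(7.4);h=np.array([np.sin(a),-np.cos(a),0])*sg;x=np.array([0,0,-1.]);print("home",ik(np.array([.424,-.234,.06]),np.c_[x,h,np.cross(x,h)]))
E
```

```text
clk 16.55 q [-0.23  -0.153  1.858  0.003  1.439  0.551] tcp [ 0.5305 -0.0685  0.2539] F [-0.1 -0.5  0.3] op 0.959
tool x [-0.002  0.003 -1.   ] tool y [ 0.71  -0.704 -0.004] yawY -44.78
w6 933 [ 0.5324 -0.0654  0.153 ] ((531.0045776367188, -67.10762023925781), (53.98772430419922, 13.39233684539795), 44.84528732299805)
w6 1857 [ 0.5323 -0.0659  0.1192] ((531.26318359375, -66.74430847167969), (53.60506057739258, 44.09178161621094), 45.65781784057617)
s6 188 [ 0.5299 -0.0723  0.1527] ((529.8777465820312, -69.98199462890625), (53.15593338012695, 15.332745552062988), 45.17377471923828)
s6 387 [ 0.5331 -0.0749  0.1207] ((529.120849609375, -69.00021362304688), (53.35770797729492, 46.91722869873047), 46.270774841308594)
clk 16.65 q [-0.23  -0.152  1.861  0.003  1.439  0.551] tcp [ 0.5296 -0.0683  0.2518] F [-0.6 -0.2 -0.1] op 0.99
tool x [-0.006  0.004 -1.   ] tool y [ 0.71  -0.704 -0.007] yawY -44.78
1 turn [-0.00871028  0.86702254 -1.48343271] 98.44836486121906
-1 turn [ 0.86883153 -0.00538154  1.47573322] 98.11951521194578
tcp [ 0.52272132 -0.06122132  0.05670639] pre [ 0.57772132 -0.11622132  0.13448814] predelta [ 0.04813045 -0.04793352 -0.11726355]
check [-0.23 -0.15  1.93  0.    1.37  0.55] [-0.23 -0.15  1.86  0.    1.44  0.55]
[-0.38  0.48  1.73  0.28  1.68  1.9 ] [-0.42  0.52  1.52  0.27  1.85  1.91]
home [-0.62 -0.1   2.21  0.    1.02  0.83]
[-0.38  0.48  1.73  0.28  1.68 -1.25] [-0.42  0.52  1.52  0.27  1.85 -1.23]
home [-0.62 -0.1   2.21  0.    1.02 -2.32]
```

View pics/s6.png

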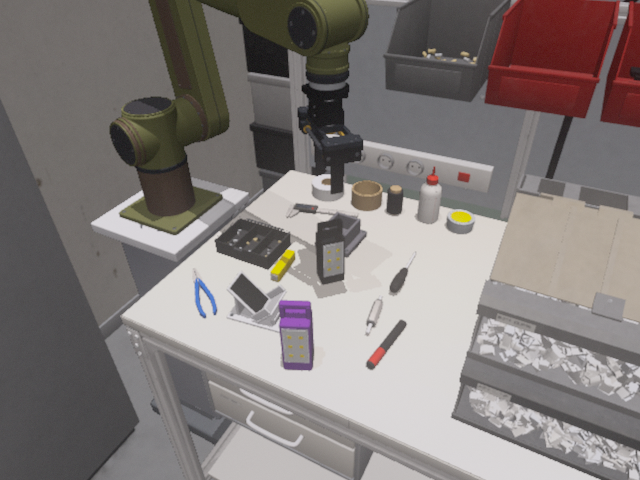

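Request:
arm_command:
  targets:
    - [[0, 0.08, -0.137], [0.01, -0.01, 0], 0]
    - [[0, 0.16, -0.274], [0.02, -0.02, 0], 0]
    - [[0, 0.24, -0.411], [0.03, -0.03, 0], 0]
    - [[0, 0.32, -0.547], [0.04, -0.04, 0], 0]
    - [[0, 0.4, -0.684], [0.048, -0.048, 0], 0]
    - [[0, 0.48, -0.821], [0.048, -0.048, 0], 0]
    - [[0, 0.56, -0.958], [0.048, -0.048, 0], 0]
    - [[0, 0.64, -1.095], [0.048, -0.048, 0], 0]
    - [[0, 0.72, -1.231], [0.048, -0.048, 0], 0]
    - [[0, 0.8, -1.368], [0.048, -0.048, 0], 0]
    - [[0, 0.867, -1.483], [0.048, -0.048, 0], 0]
    - [[0, 0.867, -1.483], [0.048, -0.048, 0], 0]

```text
clock: 18.15
tcp_pos: [0.5767, -0.1168, 0.249]
orientation: [-0.353, 0.144, 0.853, 0.356]
ft_force: [0.5, 0.3, 1.5]
opening: 1.004
```

```bash
python3 look.py wrist:w7; python3 lamp.py w7
```

```text
clk 18.15 q [-0.421  0.411  1.394  0.299  2.072  1.978] tcp [ 0.5767 -0.1168  0.249 ] F [0.5 0.3 1.5] op 1.004
tool x [-0.498  0.506 -0.704] tool y [-0.709 -0.705 -0.006] yawY -135.16
w7 1111 [ 0.5336 -0.0702  0.1509] ((531.9118041992188, -68.19056701660156), (53.67957305908203, 14.100992202758789), 45.194183349609375)
w7 2103 [ 0.5361 -0.0726  0.1191] ((532.0740356445312, -68.39524841308594), (53.95044708251953, 44.619239807128906), 44.666873931884766)
```

View pics/w7.png

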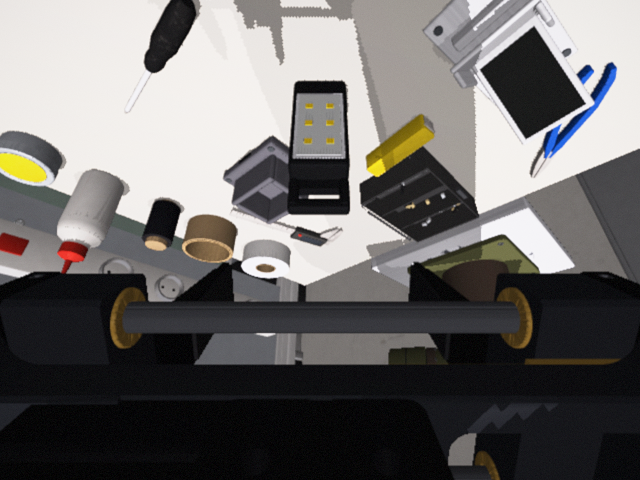

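Request:
arm_command:
  targets:
    - [[0, 0, 0], [0.001, 0, -0.04], 0]
    - [[0, 0, 0], [0.002, 0.001, -0.08], 0]
    - [[0, 0, 0], [0.002, 0.001, -0.11], 0]
    - [[0, 0, 0], [0.002, 0.001, -0.1145], 0]
    - [[0, 0, 0], [-0.008, 0.011, -0.1285], 0]
    - [[0, 0, 0], [-0.023, 0.026, -0.15], 0]
    - [[0, 0, 0], [-0.038, 0.041, -0.171], 0]
    - [[0, 0, 0], [-0.048, 0.051, -0.1855], 0]
    - [[0, 0, 0], [-0.053, 0.056, -0.1925], 0]
    - [[0, 0, 0], [-0.053, 0.056, -0.1925], 0]
    - [[0, 0, 0], [-0.053, 0.056, -0.1925], 0]

```text
clock: 19.58
tcp_pos: [0.525, -0.061, 0.0582]
orientation: [-0.355, 0.143, 0.853, 0.356]
ft_force: [1.3, 0.1, 0.6]
opening: 0.999
```

```bash
python3 look.py scene:s8 wrist:w8; python3 lamp.py w8;python3 - <<'E'
from h import *
s=cv2.imread("pics/s8.png");cv2.imwrite("pics/s8c.png",cv2.resize(s[150:300,220:420],None,fx=4,fy=4,interpolation=2))
E
```

```text
clk 19.57 q [-0.378  0.466  1.667  0.295  1.742  1.915] tcp [ 0.525  -0.061   0.0582] F [1.3 0.1 0.6] op 0.999
tool x [-0.496  0.505 -0.707] tool y [-0.708 -0.706 -0.008] yawY -135.09
w8 9 [ 0.53   -0.1261  0.14  ] ((529.6234741210938, -126.9443588256836), (8.380752563476562, 0.8315121531486511), 38.88349914550781)
```

View pics/s8c.png

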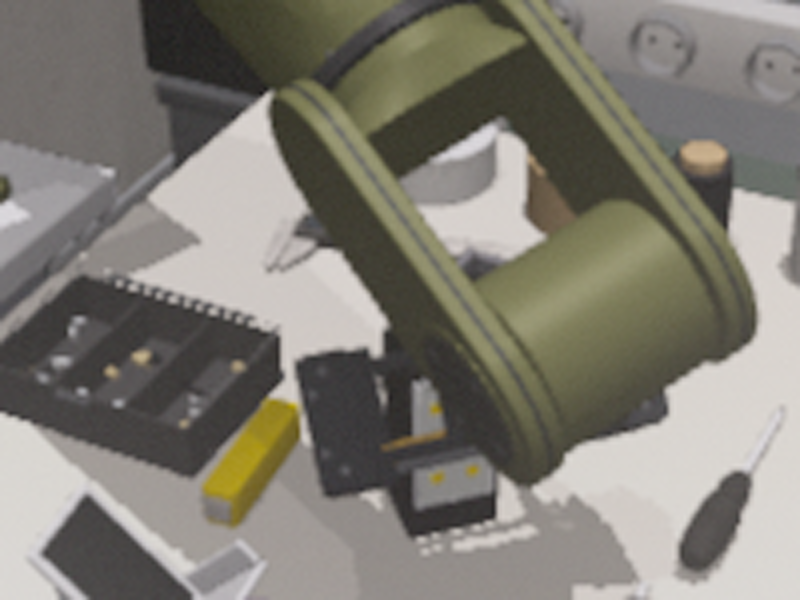

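View pics/w8.png

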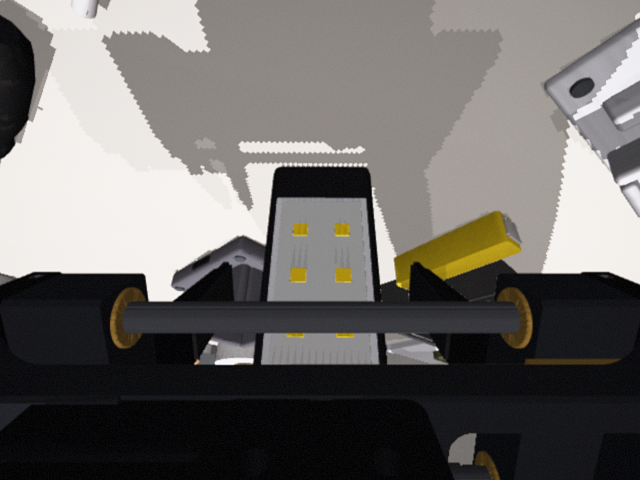

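Request:
arm_command:
  targets:
    - [[0, 0, 0], [-0.001, 0, -0.001], 60]
    - [[0, 0, 0], [-0.001, 0, -0.001], 90]
    - [[0, 0, 0], [-0.001, 0, -0.001], 100]
    - [[0, 0, 0], [-0.001, 0, -0.001], 105]
    - [[0, 0, 0], [-0.001, 0, -0.001], 112]
    - [[0, 0, 0], [-0.001, 0, -0.001], 130]
    - [[0, 0, 0], [-0.001, 0, -0.001], 255]
    - [[0, 0, 0], [-0.001, 0, -0.001], 255]
    - [[0, 0, 0], [-0.001, 0, -0.001], 255]
  newtons: 35

```text
clock: 20.8
tcp_pos: [0.5241, -0.0608, 0.0573]
orientation: [-0.355, 0.143, 0.853, 0.356]
ft_force: [1.9, 1.7, 0.8]
opening: 0.566
```

```bash
python3 look.py scene:s9; python3 - <<'E'
from h import *
s=cv2.imread("pics/s9.png");cv2.imwrite("pics/s9c.png",cv2.resize(s[150:300,220:420],None,fx=4,fy=4,interpolation=2))
E
```

```text
clk 20.8 q [-0.379  0.466  1.669  0.295  1.74   1.913] tcp [ 0.5241 -0.0608  0.0573] F [1.9 1.7 0.8] op 0.566
tool x [-0.495  0.505 -0.707] tool y [-0.708 -0.706 -0.008] yawY -135.1
```

View pics/s9c.png

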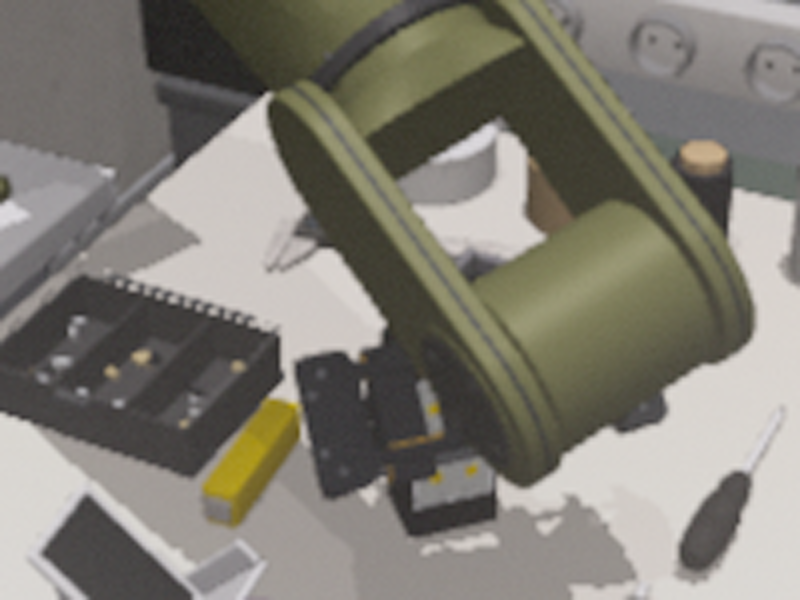

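```bash
cat > goal.py <<'E'
from look import *
def restpose(u=.4447,v=-.2878,a=7.4):
    a=np.radians(a);c,s=np.cos(a),np.sin(a);k=2**-.5
    o=np.array([u*c-v*s,u*s+v*c,0.])
    R=np.array([[k*c,-s,-k*c],[k*s,c,-k*s],[k,0,k]]);return o,R
E
python3 - <<'E'
from goal import *
s,Rt=st()
c=np.cos(np.radians(-45));RL=Ro.from_euler('z',-45,degrees=True).as_matrix();pL=np.array([.531,-.068,0.])
# centre lamp along jaw direction on tool
ty=Rt[:,1];pL=pL-ty*(ty@(pL-s['tcp_pos']))*np.array([1,1,0])
print("lamp foot",pL)
rel=Rt.T@RL;rp=Rt.T@(pL-s['tcp_pos']);np.savez("rel.npz",rel=rel,rp=rp)
o,RH=restpose();F=o+[0,0,.03]
Tt=RH@rel.T;pt=F-Tt@rp
print("rest o",o,"tool R",Tt.round(3),"tcp home",pt)
rv=Ro.from_matrix(Tt@Rt.T).as_rotvec();print("turn",rv,np.degrees(np.linalg.norm(rv)),"hover(+.1) delta",pt+[0,0,.10]-s['tcp_pos'])
# check key points at each fraction: lowest lamp point
for f in np.linspace(0,1,6):
    R=Ro.from_rotvec(rv*f).as_matrix();print(f,"tool x",(R@Rt)[:,0].round(2),"lamp z",(R@RL)[:,2].round(2))
E
```

```text
clk 20.85 q [-0.379  0.466  1.669  0.295  1.74   1.913] tcp [ 0.5241 -0.0608  0.0573] F [0.8 1.7 1.2] op 0.564
tool x [-0.495  0.506 -0.707] tool y [-0.708 -0.706 -0.008] yawY -135.11
lamp foot [ 0.5314709  -0.06753089  0.        ]
rest o [ 0.47806354 -0.22812756  0.        ] tool R [[-0.002  0.133 -0.991]
 [ 0.007 -0.991 -0.133]
 [-1.    -0.007  0.001]] tcp home [ 0.43100826 -0.23470295  0.06346201]
turn [-0.26175247 -0.76889283  0.86574274] 68.01617277549708 hover(+.1) delta [-0.09311317 -0.17387083  0.10620598]
0.0 tool x [-0.5   0.51 -0.71] lamp z [0. 0. 1.]
0.2 tool x [-0.46  0.38 -0.8 ] lamp z [-0.16  0.04  0.99]
0.4 tool x [-0.38  0.27 -0.89] lamp z [-0.31  0.05  0.95]
0.6000000000000001 tool x [-0.28  0.16 -0.95] lamp z [-0.46  0.03  0.89]
0.8 tool x [-0.15  0.07 -0.99] lamp z [-0.59 -0.02  0.8 ]
1.0 tool x [-0.    0.01 -1.  ] lamp z [-0.7  -0.09  0.71]
```

Request:
arm_command:
  targets:
    - [[0, 0, 0], [0, 0, 0.01], 255]
    - [[0, 0, 0], [0, 0, 0.03], 255]
    - [[0, 0, 0], [0, 0, 0.06], 255]
    - [[0, 0, 0], [0, 0, 0.09], 255]
    - [[0, 0, 0], [0, 0, 0.12], 255]
    - [[0, 0, 0], [0, 0, 0.14], 255]
    - [[0, 0, 0], [0, 0, 0.15], 255]
    - [[0, 0, 0], [0, 0, 0.15], 255]

```text
clock: 21.85
tcp_pos: [0.5242, -0.061, 0.2076]
orientation: [-0.355, 0.143, 0.853, 0.356]
ft_force: [0.0, -0.1, -2.3]
opening: 0.568
```

Request:
arm_command:
  targets:
    - [[-0.026, -0.077, 0.087], [-0.009, -0.017, 0], 255]
    - [[-0.052, -0.154, 0.173], [-0.019, -0.035, 0], 255]
    - [[-0.079, -0.231, 0.26], [-0.028, -0.052, 0], 255]
    - [[-0.105, -0.308, 0.346], [-0.037, -0.07, 0], 255]
    - [[-0.131, -0.384, 0.433], [-0.047, -0.087, 0], 255]
    - [[-0.157, -0.461, 0.519], [-0.056, -0.104, 0], 255]
    - [[-0.183, -0.538, 0.606], [-0.065, -0.122, 0], 255]
    - [[-0.209, -0.615, 0.693], [-0.074, -0.139, 0], 255]
    - [[-0.236, -0.692, 0.779], [-0.084, -0.156, 0], 255]
    - [[-0.262, -0.769, 0.866], [-0.093, -0.174, 0], 255]
    - [[-0.262, -0.769, 0.866], [-0.093, -0.174, 0], 255]
    - [[-0.262, -0.769, 0.866], [-0.093, -0.174, 0], 255]

```text
clock: 23.35
tcp_pos: [0.4309, -0.2343, 0.2065]
orientation: [-0.705, -0.05, 0.706, -0.044]
ft_force: [0.2, 0.5, -3.6]
opening: 0.57
```

```bash
python3 look.py scene:s10 top:t10 wrist:w10; python3 - <<'E'
from goal import *
s,Rt=st()
f=np.load("rel.npz");o,RH=restpose();F=o+[0,0,.03];Tt=RH@f['rel'].T;pt=F-Tt@f['rp']
print("remain",pt-s['tcp_pos'],"turn",Ro.from_matrix(Tt@Rt.T).as_rotvec())
E
```

```text
clk 23.35 q [-0.611 -0.228  2.002  0.006  1.375  0.826] tcp [ 0.4309 -0.2343  0.2065] F [ 0.2  0.5 -3.6] op 0.57
tool x [-0.003  0.009 -1.   ] tool y [ 0.132 -0.991 -0.01 ] yawY -82.39
clk 23.5 q [-0.61  -0.228  2.001  0.006  1.375  0.825] tcp [ 0.4316 -0.2345  0.207 ] F [ 0.3  0.4 -2.3] op 0.564
tool x [-0.002  0.008 -1.   ] tool y [ 0.134 -0.991 -0.008] yawY -82.3
remain [-0.00057984 -0.00023853 -0.14356767] turn [-0.0011431  -0.00010601 -0.00064954]
```

View pics/s10.png

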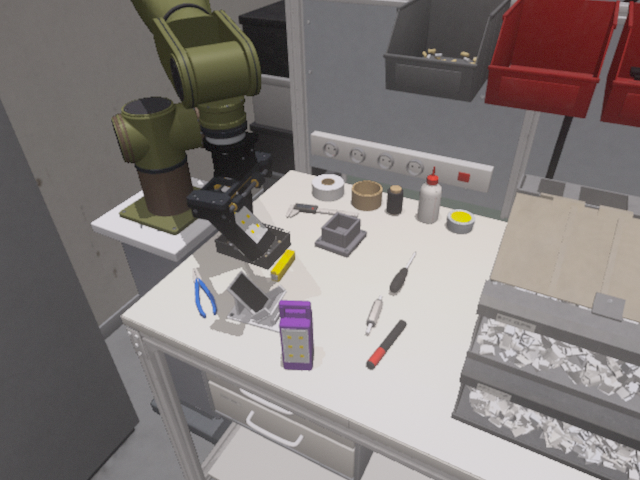

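View pics/w10.png

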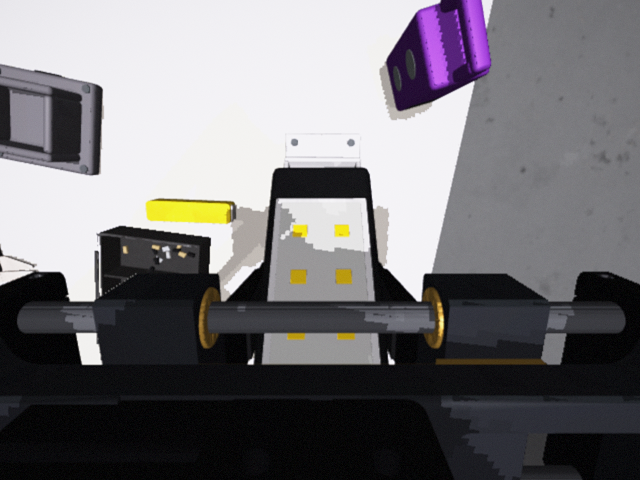

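```bash
cat > panel.py <<'E'
import sys
from goal import *
def chk(fn,P0,RL,zmin=20,zmax=110):
    # P0 foot, RL lamp axes predicted: report measured front plane in lamp frame
    p,d,K,R,t=load(fn);X=cloud(d,K,R,t).reshape(-1,3);q=(X-P0)@RL
    k=(abs(q[:,1])<18)&(q[:,2]>zmin/1e3)&(q[:,2]<zmax/1e3)&(abs(q[:,0]-.022)<.012)
    q=q[k];A=np.c_[q[:,1:],np.ones(len(q))];co=np.linalg.lstsq(A,q[:,0],rcond=None)[0]
    print(fn,len(q),"front x mm",(np.median(q[:,0])*1e3).round(2),"tilt about y deg",np.degrees(co[1]).round(2),"about z",np.degrees(co[0]).round(2))
    q=(X-P0)@RL
    k=(abs(q[:,0]-.022)<.006)&(abs(q[:,1])<.05)&(q[:,2]>-.03)&(q[:,2]<.13)
    q=q[k];print("  face extent y,z mm",(np.percentile(q[:,1:],[1,99],axis=0)*1e3).round(1).tolist())
if __name__=="__main__":
    s,Rt=st();f=np.load("rel.npz")
    RL=Rt@f['rel'];P0=s['tcp_pos']+Rt@f['rp']
    for a in sys.argv[1:]:chk(f"pics/{a}.npz",P0,RL)
E
sed -i 's/abs(q\[:,1\])<18/abs(q[:,1])<.018/' panel.py
python3 panel.py s10 w10 t10
```

```text
clk 23.5 q [-0.61  -0.228  2.001  0.006  1.375  0.825] tcp [ 0.4316 -0.2345  0.207 ] F [ 0.3  0.4 -2.3] op 0.564
tool x [-0.002  0.008 -1.   ] tool y [ 0.134 -0.991 -0.008] yawY -82.3
pics/s10.npz 544 front x mm 21.22 tilt about y deg 0.5 about z 0.37
  face extent y,z mm [[-37.9, 4.4], [28.7, 90.3]]
pics/w10.npz 11201 front x mm 21.49 tilt about y deg 0.2 about z -0.05
  face extent y,z mm [[-31.0, 3.7], [28.2, 104.2]]
pics/t10.npz 0 front x mm nan tilt about y deg 0.0 about z 0.0
  return _methods._mean(a, axis=axis, dtype=dtype,
  ret = ret.dtype.type(ret / rcount)
Traceback (most recent call last):
  File "panel.py", line 15, in <module>
    for a in sys.argv[1:]:chk(f"pics/{a}.npz",P0,RL)
                          ~~~^^^^^^^^^^^^^^^^^^^^^^^
  File "panel.py", line 11, in chk
    q=q[k];print("  face extent y,z mm",(np.percentile(q[:,1:],[1,99],axis=0)*1e3).round(1).tolist())
                                         ~~~~~~~~~~~~~^^^^^^^^^^^^^^^^^^^^^^^
IndexError: index -1 is out of bounds for axis 0 with size 0
```

Request:
arm_command:
  targets:
    - [[0, 0, 0], [0, 0, -0.03], 255]
    - [[0, 0, 0], [-0.0005, 0, -0.06], 255]
    - [[0, 0, 0], [-0.0005, 0, -0.09], 255]
    - [[0, 0, 0], [-0.0005, 0, -0.115], 255]
    - [[0, 0, 0], [-0.0005, 0, -0.128], 255]
    - [[0, 0, 0], [-0.0005, 0, -0.135], 255]
    - [[0, 0, 0], [-0.0005, 0, -0.138], 255]
    - [[0, 0, 0], [-0.0005, 0, -0.138], 255]

```text
clock: 24.5
tcp_pos: [0.4316, -0.2348, 0.0697]
orientation: [-0.705, -0.05, 0.706, -0.045]
ft_force: [-0.5, 0.2, -1.5]
opening: 0.567
```

```bash
python3 look.py scene:s11;python3 panel.py s11; python3 - <<'E'
from h import *
s=cv2.imread("pics/s11.png");cv2.imwrite("pics/s11c.png",cv2.resize(s[180:350,180:340],None,fx=4,fy=3.5,interpolation=2))
from goal import *
s,Rt=st()
f=np.load("rel.npz");o,RH=restpose();F=o+[0,0,.03];Tt=RH@f['rel'].T;pt=F-Tt@f['rp']
print("remain",pt-s['tcp_pos'],"turn",Ro.from_matrix(Tt@Rt.T).as_rotvec())
E
```

```text
clk 24.5 q [-0.611 -0.088  2.122  0.006  1.112  0.823] tcp [ 0.4316 -0.2348  0.0697] F [-0.5  0.2 -1.5] op 0.567
tool x [-0.001  0.008 -1.   ] tool y [ 0.134 -0.991 -0.008] yawY -82.3
clk 24.55 q [-0.611 -0.088  2.122  0.006  1.112  0.823] tcp [ 0.4316 -0.2348  0.0699] F [ 0.9  0.2 -3.2] op 0.563
tool x [-0.001  0.007 -1.   ] tool y [ 0.134 -0.991 -0.007] yawY -82.3
pics/s11.npz 427 front x mm 21.55 tilt about y deg 1.12 about z 0.49
  face extent y,z mm [[-37.5, -4.3], [33.9, 105.8]]
clk 24.55 q [-0.611 -0.088  2.122  0.006  1.112  0.823] tcp [ 0.4316 -0.2348  0.0699] F [ 0.9  0.2 -3.2] op 0.563
tool x [-0.001  0.007 -1.   ] tool y [ 0.134 -0.991 -0.007] yawY -82.3
remain [-0.0006192   0.00011963 -0.00641486] turn [-0.00032101  0.00112243 -0.00059702]
```

View pics/s11c.png

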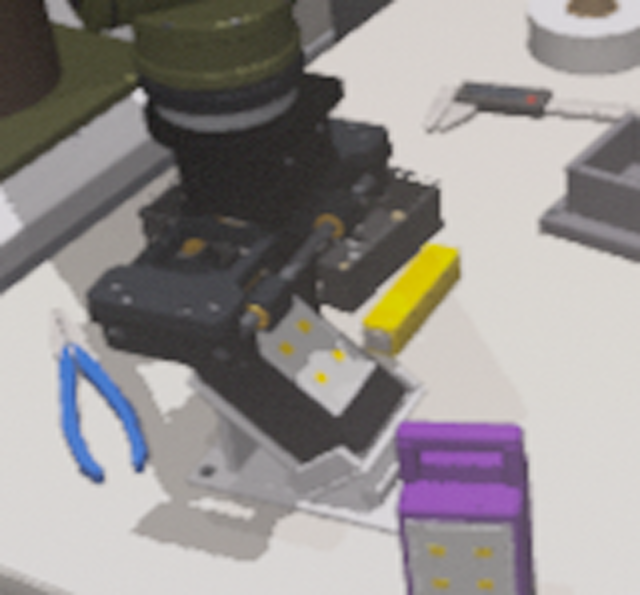

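Request:
arm_command:
  targets:
    - [[0, 0, 0], [-0.0005, 0, -0.002], 255]
    - [[0, 0, 0], [-0.0005, 0, -0.004], 255]
    - [[0, 0, 0], [-0.0005, 0, -0.005], 255]
    - [[0, 0, 0], [-0.0005, 0, -0.005], 255]

```text
clock: 25.05
tcp_pos: [0.4311, -0.2348, 0.0648]
orientation: [-0.705, -0.05, 0.706, -0.045]
ft_force: [0.3, -0.3, -3.7]
opening: 0.568
```

Request:
arm_command:
  targets:
    - [[0, 0, 0], [0, 0, -0.001], 255]
    - [[0, 0, 0], [0, 0, -0.001], 255]

```text
clock: 25.3
tcp_pos: [0.4314, -0.2349, 0.0644]
orientation: [0.706, 0.05, -0.705, 0.045]
ft_force: [-0.2, 0.6, 2.3]
opening: 0.567
```

Request:
arm_command:
  targets:
    - [[0, 0, 0], [0, 0, -0.0006], 255]
    - [[0, 0, 0], [0, 0, -0.0006], 255]

```text
clock: 25.55
tcp_pos: [0.4314, -0.2349, 0.0644]
orientation: [0.706, 0.05, -0.706, 0.045]
ft_force: [-3.2, 2.2, 5.6]
opening: 0.567
```

```bash
python3 look.py scene:s12;python3 panel.py s12; python3 - <<'E'
from goal import *
o,RH=restpose()
import panel;panel.chk("pics/s12.npz",o+[0,0,.03],RH)
E
```

```text
clk 25.55 q [-0.611 -0.081  2.126  0.007  1.101  0.822] tcp [ 0.4314 -0.2349  0.0644] F [-3.2  2.2  5.6] op 0.567
tool x [-0.     0.008 -1.   ] tool y [ 0.134 -0.991 -0.008] yawY -82.3
clk 25.6 q [-0.612 -0.081  2.126  0.007  1.101  0.822] tcp [ 0.4314 -0.2349  0.0644] F [-3.6  1.9  5.2] op 0.567
tool x [-0.     0.007 -1.   ] tool y [ 0.134 -0.991 -0.007] yawY -82.3
pics/s12.npz 421 front x mm 21.72 tilt about y deg 0.42 about z 0.05
  face extent y,z mm [[-37.5, -1.1], [33.7, 107.4]]
pics/s12.npz 421 front x mm 22.62 tilt about y deg 0.39 about z -0.04
  face extent y,z mm [[-37.7, -0.6], [33.4, 107.9]]
```

Request:
arm_command:
  targets:
    - [[0, 0, 0], [-0.0007, 0, -0.0002], 255]
    - [[0, 0, 0], [-0.001, 0, -0.0004], 255]
    - [[0, 0, 0], [-0.001, 0, -0.0004], 255]

```text
clock: 25.98
tcp_pos: [0.4313, -0.235, 0.0644]
orientation: [0.706, 0.05, -0.705, 0.045]
ft_force: [3.9, 2.7, 2.4]
opening: 0.57
```

Request:
arm_command:
  targets:
    - [[0, 0, 0], [0, 0, 0], 108]
    - [[0, 0, 0], [0, 0, 0], 104]
    - [[0, 0, 0], [0, 0, 0], 98]
    - [[0, 0, 0], [0, 0, 0], 90]
    - [[0, 0, 0], [0, 0, 0], 80]
    - [[0, 0, 0], [0, 0, 0], 60]
    - [[0, 0, 0], [0, 0, 0], 40]
    - [[0, 0, 0], [0, 0, 0], 40]

```text
clock: 26.98
tcp_pos: [0.4314, -0.235, 0.0645]
orientation: [0.706, 0.05, -0.705, 0.045]
ft_force: [0.5, 0.6, 0.1]
opening: 0.838
```

```bash
python3 look.py scene:s13;python3 - <<'E'
from goal import *
s=cv2.imread("pics/s13.png");cv2.imwrite("pics/s13c.png",cv2.resize(s[180:350,180:340],None,fx=4,fy=3.5,interpolation=2))
o,RH=restpose()
import panel;panel.chk("pics/s13.npz",o+[0,0,.03],RH)
E
```

```text
clk 26.98 q [-0.612 -0.083  2.127  0.008  1.1    0.821] tcp [ 0.4314 -0.235   0.0645] F [0.5 0.6 0.1] op 0.838
tool x [ 0.002  0.007 -1.   ] tool y [ 0.133 -0.991 -0.007] yawY -82.33
pics/s13.npz 463 front x mm 22.63 tilt about y deg 0.61 about z 0.08
  face extent y,z mm [[-45.3, -0.6], [41.2, 121.6]]
```

View pics/s13c.png

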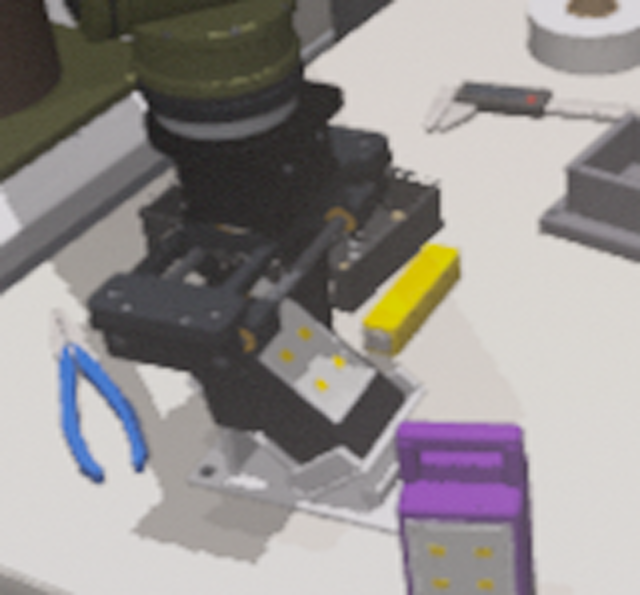

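Request:
arm_command:
  targets:
    - [[0, 0, 0], [0, 0, 0], 0]
    - [[0, 0, 0], [0, 0, 0], 0]
    - [[0, 0, 0], [0, 0, 0.01], 0]
    - [[0, 0, 0], [0, 0, 0.03], 0]
    - [[0, 0, 0], [0, 0, 0.06], 0]
    - [[0, 0, 0], [0, 0, 0.1], 0]
    - [[0, 0, 0], [0, 0, 0.15], 0]
    - [[0, 0, 0], [0, 0, 0.2], 0]
    - [[0, 0, 0], [0, 0, 0.22], 0]
    - [[0, 0, 0], [0, 0, 0.22], 0]

```text
clock: 28.28
tcp_pos: [0.4319, -0.2353, 0.2859]
orientation: [0.707, 0.049, -0.704, 0.045]
ft_force: [0.2, 0.3, -1.2]
opening: 0.995
```

```bash
python3 look.py scene:s14 wrist:w14;python3 - <<'E'
from goal import *
o,RH=restpose()
import panel
for f in("s14","w14"):
    panel.chk(f"pics/{f}.npz",o+[0,0,.03],RH)
    p,d,K,R,t=load(f"pics/{f}.npz");X=cloud(d,K,R,t).reshape(-1,3);q=(X-o-[0,0,.03])@RH
    k=(abs(q[:,0])<.009)&(abs(q[:,1])<.035)&(q[:,2]>.138)&(q[:,2]<.17);b=q[k];print(" bar mm",len(b),(np.median(b,0)*1e3).round(1),(b.max(0)*1e3).round(1),(b.min(0)*1e3).round(1))
E
```

```text
clk 28.27 q [-0.612 -0.27   1.904  0.007  1.507  0.824] tcp [ 0.4319 -0.2353  0.2859] F [ 0.2  0.3 -1.2] op 0.995
tool x [ 0.004  0.006 -1.   ] tool y [ 0.134 -0.991 -0.005] yawY -82.33
pics/s14.npz 612 front x mm 22.54 tilt about y deg 0.15 about z -0.05
  face extent y,z mm [[-37.0, -0.2], [32.7, 122.5]]
 bar mm 203 [  4.9  -7.5 149.5] [  8.8  24.  157.7] [ -7.1 -30.9 138. ]
pics/w14.npz 2220 front x mm 22.58 tilt about y deg -0.01 about z 0.14
  face extent y,z mm [[-33.4, -3.0], [33.0, 120.0]]
 bar mm 827 [  4.9  -1.8 149.6] [  7.8  24.8 154.8] [ -4.9 -29.  138.1]
```

View pics/s14.png

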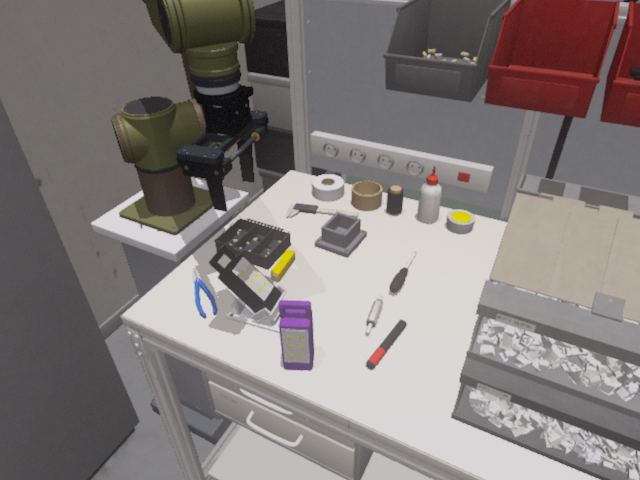

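View pics/w14.png

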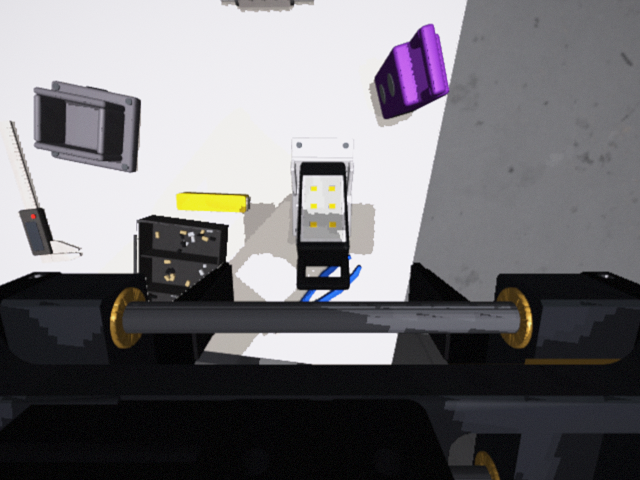

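```bash
python3 -c "
from cell import order;print(order.hand_in())"
```

```text
the job is handed in; nothing more can be done
None
```

The lamp is back in the sloping rest, released, and the job was handed in at about 28 s of the 61 s allowed. The hand-in gave no verdict, so the result rests on my own checks.

- **Lift and stand:** I lifted the lamp out of the dock by its bow handle, turned it, and stood it on the bare bench beside the dock and let go.
- **Extra step:** The hanging bins left too little room for the arm to reach the body the way the lamp first stood. I took it by the handle once more, kept it upright and turned it about 57° on the bench, then let go again.
- **Laying in the rest:** I gripped the lamp by its body sides with 35 N and tilted it 45° in the air. I lowered it until the forces showed contact with both ledge and slope, opened the fingers slowly and drew back straight up.

**Last checks (scene and wrist cameras):**
- **Position:** The panel face is within about 1 mm of its home position, and the handle bar is about 2–3 mm off sideways. Both are well inside the limits.
- **Angle:** The panel angle is within 0.2° of home.
- **Bystanders:** In the last picture the purple look-alike, hex key set and other bench items look unmoved. I judged this by eye and did not measure it.

No check failed. The cameras' estimates of the rest's position differed by only 1–2 mm.

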